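# Nest the tasting-counter covers

### The arm

A 7-joint arm with a two-finger parallel gripper is mounted at the origin on the work surface. World frame = base frame: x ahead of the robot, y to its left, z up, the work surface at z = 0. Lengths are in m, angles in degrees, forces in N, time in s.
With the tool pointing down it reaches from about 0.425 to 0.875 m from the base axis. Payload 4.7 kg.
Tool frame: the origin (TCP) lies at the very end of the fingers, on their centre line; the grasp point (between the pads) lies 19 mm behind it (pinch_z is the distance from the TCP to the grasp point, in m); z points along the fingers, y is the direction in which the jaws open and shut (so a half turn about z gives the same grasp; the last joint's range is limited). The gripper opens to 87 mm and grips with 3 to 60 N. Pads are 19 mm wide; open, the fingers measure 117 mm over their backs; the gripper's body (75 mm by 190 mm) begins 51 mm behind the grasp point.
Start: joints at [75.98, 18.392, -4.016, 83.108, 1.295, 78.541, -3.26], TCP at [0.166, -0.628, 0.223] pointing down, gripper open.
Joint ranges: [-163.93, 163.93], [-17.29, 119.83], [-79.2, 71.16], [3.27, 140.29], [-89.18, 269.18], [5.43, 117.66], [-154.24, 154.24]. Speed limits (degrees/s): [147.25, 147.25, 180, 180, 180, 180, 180].

### API

Orientations are given as [roll, pitch, yaw] about the fixed x, y, z axes, in that order (R = Rz(yaw) Ry(pitch) Rx(roll)).
In Python, from cell import get_obs, read_camera, camera_params, sign_off, pinch_z gives the robot as it stands.
- The arm moves only by the shell command python3 -m handwheel 'ROWS' [FORCE]. ROWS is JSON, a list of rows, each a list of 5 numbers: the finger opening in m, from 0 to 0.087, then the shift along the tool's x, y, z in m, then the turn about the tool's z in rad. In form: [[jaw, tx, ty, tz, twist], ...]. A call has 1 to 20 rows; each row is the pose to reach, as a shift and turn from the pose commanded when the call began, along the tool's axes at that moment; what a row does not reach only later rows make up. A row lasts 1/10 s, in which the tool goes at most 50 mm and 8.59 degrees, less where a joint would pass 70% of its speed; a pose out of reach is approached as far as the arm can. A call with a gripper value outside its range is refused whole. The fingers move at their own pace and stop on an object; FORCE is the grip in N (left out, the last holds). Time passes only in rows, so rows that repeat a pose let the fingers close. It gives the time, the measured TCP pose, the force and the opening at its end, in the units of the state.
- get_obs(): the state, without advancing time (a new reading comes with each control period).
- read_camera(name): name is "side" or "top"; returns the picture (480x640x3 uint8, blue, green, red); there is no depth.
- camera_params(name): a dict with "camera_matrix" (3x3 intrinsics, pixels), "R" (3x3) and "t" (3): a world point X has camera coordinates R X + t. Camera axes: x right, y down, z forward; pixel columns grow to the right and rows downward; lengths in m; the calibration is good to about 2 mm. A picture is of the moment at which its call begins. camera_params takes no time and is no camera call.
- sign_off(): hands the job in, once; it reports no verdict.
The state is a dict: "time_s": time; "qpos": joint angles; "joint_velocities": joint speeds; "effort": joint torques, N m; "tool_pos": TCP position; "tool_rot": TCP orientation; "force": force on the tool from outside, world axes, zero at the start; "wrist_torque": the same for the moment, N m; "grip_width": finger opening in m.
Only numpy, scipy, OpenCV 4.12 (cv2) and the standard library are available. Lean on these libraries where they do the work, as an engineer would, in place of code of your own. Each camera call takes 0.05 s, during which the arm holds its last target.

### The job

Clear the tasting counter by nesting the three domed food covers upside down. The big green one already lies on its back: leave it where it is. The orange and the white one lean on their wire rests with the hollow side to the back: tip them over onto their backs, then set first the orange one inside the green one, and then the white one inside the orange one, each level, near the middle and set in gently, not dropped. Leave the can, the bottle and the jar alone.

Things in the scene. Friction and masses are not known exactly. Their poses are not given: they have to be found in the camera images.
- large_cover: Green plastic dome cover, 214 across, 46 deep, 340 g, 5 thick (mm). Rim: bead 8 wide, 10 high, outer radius 107. Flat crown 92 across. Origin: middle of crown's outside; z = dome axis towards the open rim (rim at z = 46), up when upside down. Starts upside down, loose on the counter.
- medium_cover: Orange plastic dome cover, 152 across, 46 deep, 150 g, 5 thick (mm). Rim: bead 8 wide, 10 high, outer radius 76. Flat crown 64 across. Origin: middle of crown's outside; z = dome axis towards the open rim (rim at z = 46), up when upside down. Leans on medium_rest, hollow to the back; top drawn forward 60 mm it falls on its back within 1.5 s. Seated, its crown is 5 above the green one's.
- small_cover: White plastic dome cover, 92 across, 38 deep, 70 g, 5 thick (mm). Rim: bead 8 wide, 10 high, outer radius 46. Flat crown 38 across. Origin: middle of crown's outside; z = dome axis towards the open rim (rim at z = 38), up when upside down. Leans on small_rest, hollow to the back; top drawn forward 45 mm it falls on its back within 1.5 s. Seated, its crown is 5 above the orange one's.
- medium_rest: Fixed wire easel of the orange cover. Origin on the counter, x level to its back. Rim stands on the counter at x = 95 mm, y = 0, leaning back 31 deg on two sloping wires at y = +-43, 127 high, free space between; 14 mm side stops at y = +-54. No front lip: tipped forward, the cover lands upside down, crown within about 30 mm of the origin.
- small_rest: Fixed wire easel of the white cover. Origin on the counter, x level to its back. Rim stands on the counter at x = 60 mm, y = 0, leaning back 35 deg on two sloping wires at y = +-26, 73 high, free space between; 14 mm side stops at y = +-42. No front lip: tipped forward, the cover lands upside down, crown within about 30 mm of the origin.
- soup_can: Bystander: closed food can, 74 mm across, 105 mm high, 400 g, standing loose at one side; origin under its middle.
- sauce_bottle: Bystander: dark bottle with a red cap, 60 mm across, 170 mm high, standing loose at the other side; origin under its middle.
- spice_jar: Bystander: small jar with a green cap, 44 mm across, 80 mm high, standing loose beyond the covers; origin under its middle.

How it is judged:
By the outcome, as a careful person would: the job done as asked, in the order asked, and still so for the second after the job is handed in, with the robot touching nothing.
It also fails if it takes over 72 s, if anything falls off the work surface, if the arm or the gripper's body presses on something with over 40 N, if the wrist force passes 120 N, or if a joint passes its speed limit or range.

## Working session

There is one attempt and no reset: what is moved stays moved. The work goes in short steps, Python scripts to look and compute and a shell command to move; the robot and the scene stay as the last step left them, time stands still between calls to the robot, and variables do not carry over. Pictures are saved under pics/ and viewed, and the job is handed in when it is done.

```bash
ls; mkdir -p pics; python3 - <<'E'
from cell import *
import cv2, numpy as np
print(pinch_z if not callable(pinch_z) else pinch_z())
o=get_obs(); print({k:np.round(v,3).tolist() for k,v in o.items()})
for n in("top","side"):
    cv2.imwrite(f"pics/{n}0.png",read_camera(n)); p=camera_params(n)
    print(n,np.round(p["camera_matrix"],1).tolist(),np.round(p["R"],4).tolist(),np.round(p["t"],4).tolist(), np.round(-np.array(p["R"]).T@np.array(p["t"]),3))
E
```

```text
pics
0.0187
{'time_s': 0.0, 'qpos': [75.98, 18.438, -4.016, 83.174, 1.295, 78.542, -3.26], 'joint_velocities': [0.028, -0.016, -0.117, 0.066, -0.02, -0.045, -0.048], 'effort': [0.001, -49.128, -0.404, -31.253, -0.064, 0.044, 0.0], 'tool_pos': [0.166, -0.628, 0.221], 'tool_rot': [-179.891, 0.006, 14.83], 'force': [-0.111, 0.115, 0.17], 'wrist_torque': [0.022, -0.035, -0.018], 'grip_width': 0.087}
top [[621.9, 0.0, 321.8], [0.0, 621.9, 239.4], [0.0, 0.0, 1.0]] [[0.0038, -1.0, 0.0018], [-0.9964, -0.0039, -0.0853], [0.0853, -0.0015, -0.9964]] [0.0188, 0.6214, 1.5467] [0.487 0.024 1.594]
side [[625.2, 0.0, 317.4], [0.0, 625.2, 240.8], [0.0, 0.0, 1.0]] [[-0.992, -0.1255, -0.0159], [-0.0821, 0.734, -0.6742], [0.0963, -0.6675, -0.7384]] [0.5787, 0.1095, 1.6776] [0.422 1.112 1.322]
```

View pics/top0.png

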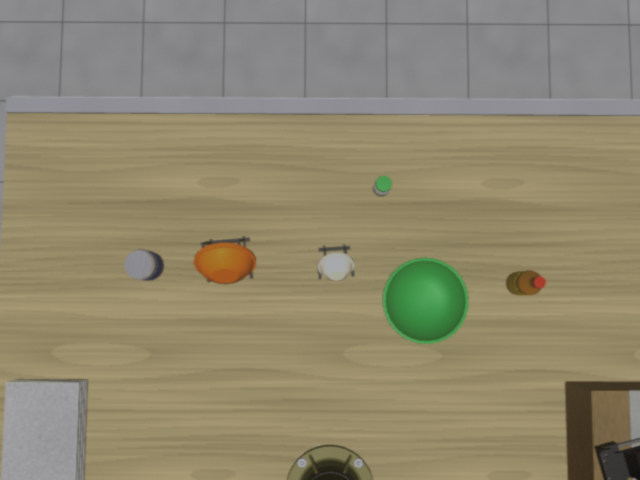

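View pics/side0.png

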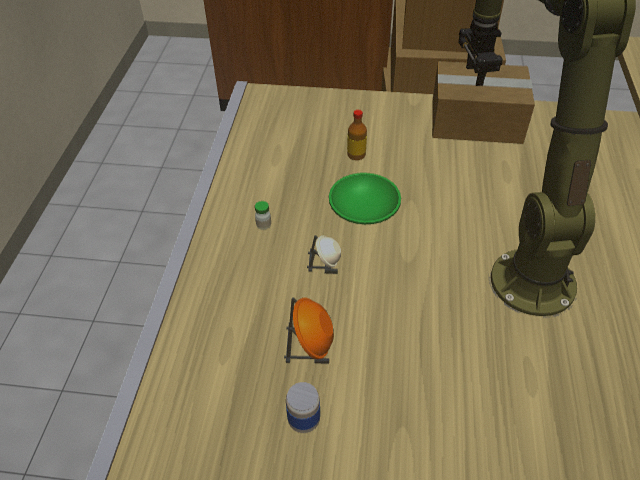

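```bash
cat > h.py <<'E'
import numpy as np, cv2
from cell import camera_params
from scipy.optimize import minimize
P={n:camera_params(n) for n in("top","side")}
def proj(n,X):
    p=P[n]; c=np.asarray(X)@np.array(p["R"]).T+np.array(p["t"]); u=c@np.array(p["camera_matrix"]).T
    return u[...,:2]/u[...,2:]
def ray(n,uv,z):
    p=P[n]; R=np.array(p["R"]); C=-R.T@np.array(p["t"])
    d=R.T@np.linalg.inv(p["camera_matrix"])@np.array([uv[0],uv[1],1.]); return C+d*(z-C[2])/d[2]
DIM={"g":(.107,.046,.046),"o":(.076,.046,.032),"w":(.046,.038,.019)}
def model(k):  # points in cover frame
    R,D,c=DIM[k]; t=np.linspace(0,2*np.pi,72,endpoint=False); pts=[]
    prof=[(c,0)]+[(c+(R-.003-c)*np.sin(a),(D-.01)*(1-np.cos(a))) for a in np.linspace(.3,np.pi/2,5)]+[(R,D-.01),(R,D)]
    return np.concatenate([np.c_[r*np.cos(t),r*np.sin(t),0*t+z] for r,z in prof])
def pose_up(k,x,y,z=0): return model(k)+[x,y,z]
REST={"o":(.095,31),"w":(.060,35)}
def pose_lean(k,x,y,yaw): # rest pose
    R,D,c=DIM[k]; xf,le=REST[k]; le=np.radians(le)
    m=model(k); ax=np.array([np.cos(le),0,-np.sin(le)]) # dome axis towards open rim = back & down
    up=np.array([np.sin(le),0,np.cos(le)])
    ctr=np.array([xf,0,0])+R*up   # rim plane centre
    p=ctr+np.outer(m[:,2]-D,ax)+np.outer(m[:,0],up)+np.outer(m[:,1],[0,1,0])
    a=np.radians(yaw); Z=np.array([[np.cos(a),-np.sin(a),0],[np.sin(a),np.cos(a),0],[0,0,1]])
    return p@Z.T+[x,y,0]
def mask(k,img):
    h=cv2.cvtColor(img,cv2.COLOR_BGR2HSV); H,S,V=cv2.split(h)
    if k=="o": m=(H>=5)&(H<=16)&(S>190)&(V>110)
    if k=="g": m=(H>=55)&(H<=80)&(S>150)
    if k=="w": m=(S<60)&(V>150)
    m=m.astype(np.uint8)
    return m
def blob(m,seed,rad=60):
    n,l,st,c=cv2.connectedComponentsWithStats(m)
    best=max((i for i in range(1,n) if np.hypot(*(c[i]-seed))<rad),key=lambda i:st[i,4]); return (l==best).astype(np.uint8),st[best]
S=4
def hullmask(n,pts):
    h=cv2.convexHull(proj(n,pts).astype(np.float32)); b=np.zeros((480*S,640*S),np.uint8)
    cv2.fillConvexPoly(b,np.round((h*S+S/2)).astype(np.int32),1); return b
def fit(ms,f,x0,step):
    bs={n:cv2.resize(m,None,fx=S,fy=S,interpolation=cv2.INTER_NEAREST) for n,m in ms.items()}
    def cost(v):
        c=0
        for n,b in bs.items():
            h=hullmask(n,f(v)); c+=1-(h&b).sum()/max(1,(h|b).sum())
        return c/len(bs)
    x0=np.array(x0,float); sim=np.vstack([x0]+[x0+np.eye(len(x0))[i]*step[i] for i in range(len(x0))])
    r=minimize(cost,x0,method="Nelder-Mead",options=dict(initial_simplex=sim,maxiter=120,xatol=1e-4,fatol=1e-4)); return r.x,r.fun
E
python3 - <<'E'
from h import *
im={n:cv2.imread(f"pics/{n}0.png") for n in("top","side")}
seeds={"g":((425,300),(365,197)),"o":((225,262),(313,328)),"w":((336,266),(328,250))}
ov={n:im[n].copy() for n in im}
for k in "gow":
    ms={}
    for n,s in zip(("top","side"),seeds[k]):
        m,st=blob(mask(k,im[n]),s,20); ms[n]=m; print(k,n,st)
    z={"g":.046,"o":.08,"w":.04}[k]; c=ray("top",seeds[k][0],z)
    if k=="g": f=lambda v:pose_up("g",*v); x0=c[:2]; st=[.01,.01]
    else:
        f=lambda v,k=k:pose_lean(k,*v); x0=[c[0]-(.1 if k=="o" else .07),c[1],3]; st=[.01,.01,5]
    for sub in (("top","side"),("top",),("side",)):
        r=fit({n:ms[n] for n in sub},f,x0,st); print(k,sub,np.round(r[0],4),round(r[1],3))
        if len(sub)==2: R=r[0]
    for n in ov:
        cv2.polylines(ov[n],[np.round(cv2.convexHull(proj(n,f(R)).astype(np.float32))).astype(int)],True,(255,0,255),1)
for n,s in (("top",(395,225)),):pass
a=cv2.resize(ov["top"][170:350,110:560],(800,320)); cv2.imwrite("pics/ovt.png",a)
cv2.imwrite("pics/ovs.png",cv2.resize(ov["side"][150:440,220:420],None,fx=2,fy=2))
for nm,uv,z in(("can",(140,264),.105),("bottle",(539,283),.17),("jar",(384,184),.08)): print(nm,np.round(ray("top",uv,z),3))
E
```

```text
g top [419 316   8   7  19]
g side [ 329  174   72   50 2492]
g ('top', 'side') [ 0.4736 -0.2433] 0.595
g ('top',) [ 0.5207 -0.2268] 0.997
g ('side',) [ 0.4736 -0.2433] 0.193
o top [ 195  244   60   39 1342]
o side [ 293  298   40   61 1526]
o ('top', 'side') [ 0.4416  0.2338 12.1563] 0.306
o ('top',) [ 0.4371  0.2743 -6.2724] 0.374
o ('side',) [ 0.4417  0.2326 12.8807] 0.211
w top [318 252  37  29 721]
w side [316 236  25  30 487]
w ('top', 'side') [ 0.484  -0.0386 18.7064] 0.201
w ('top',) [ 0.4766 -0.0214  5.2836] 0.184
w ('side',) [ 0.4847 -0.0391 19.1742] 0.2
can [0.554 0.456 0.105]
bottle [ 0.511 -0.475  0.17 ]
jar [ 0.754 -0.131  0.08 ]
```

```bash
python3 - <<'E'
from h import *
im={n:cv2.imread(f"pics/{n}0.png") for n in("top","side")}
a=cv2.resize(im["top"][220:300,180:380],None,fx=4,fy=4,interpolation=cv2.INTER_NEAREST); cv2.imwrite("pics/z1.png",a)
a=cv2.resize(im["side"][220:380,260:360],None,fx=3.6,fy=3.6,interpolation=cv2.INTER_NEAREST); cv2.imwrite("pics/z2.png",a)
h=cv2.cvtColor(im["top"],cv2.COLOR_BGR2HSV)
print([h[300,x].tolist() for x in (380,383,386,400,425,460,466)],[h[y,225].tolist() for y in range(240,288,4)])
E
```

```text
[[23, 81, 155], [58, 104, 149], [61, 136, 118], [63, 146, 136], [64, 134, 160], [61, 142, 117], [63, 130, 151]] [[19, 42, 84], [15, 206, 167], [18, 193, 165], [19, 189, 167], [18, 194, 167], [18, 198, 166], [17, 200, 167], [15, 200, 166], [12, 201, 162], [13, 202, 160], [13, 204, 160], [19, 98, 130]]
```

View pics/z1.png

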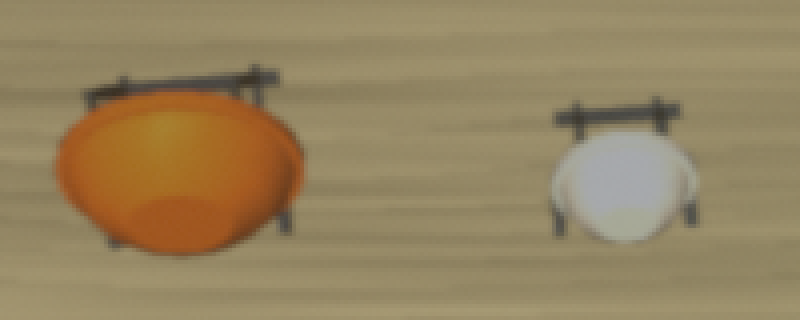

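View pics/z2.png

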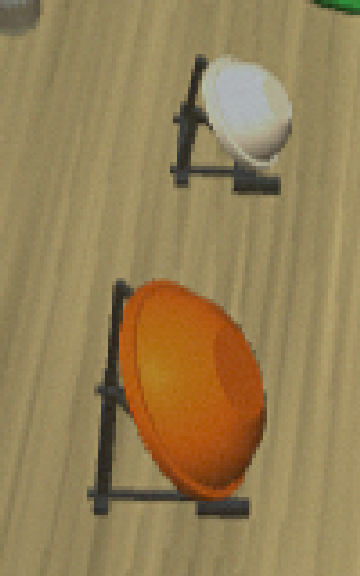

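View pics/ovt.png

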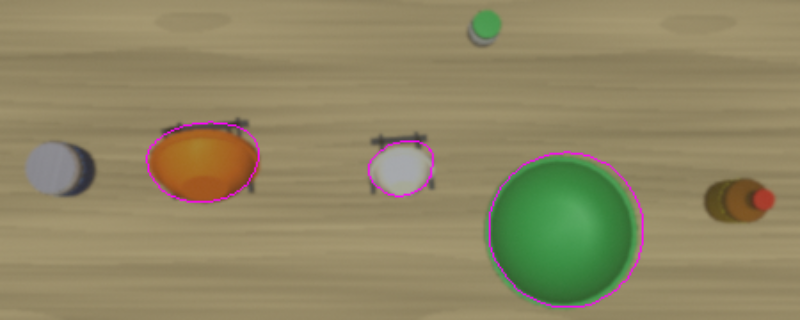

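```bash
sed -i 's/if k=="o": m=.*/if k=="o": m=(H<=22)\&(S>150)\&(V>60)/; s/if k=="g": m=.*/if k=="g": m=(H>=45)\&(H<=85)\&(S>90)/; s/if k=="w": m=.*/if k=="w": m=(S<62)\&(V>110)/' h.py
python3 - <<'E'
from h import *
im={n:cv2.imread(f"pics/{n}0.png") for n in("top","side")}
seeds={"g":((425,300),(365,197)),"o":((225,262),(313,328)),"w":((336,266),(328,250))}
ov={n:im[n].copy() for n in im}
for k in "gow":
    ms={}
    for n,s in zip(("top","side"),seeds[k]):
        m,st=blob(mask(k,im[n]),s,20); ms[n]=m; print(k,n,st)
    z={"g":.046,"o":.08,"w":.04}[k]; c=ray("top",seeds[k][0],z)
    if k=="g": f=lambda v:pose_up("g",*v); x0=c[:2]; st=[.01,.01]
    else:
        f=lambda v,k=k:pose_lean(k,*v); x0=[c[0]-(.1 if k=="o" else .07),c[1],3]; st=[.01,.01,5]
    for sub in (("top","side"),("top",),("side",)):
        r=fit({n:ms[n] for n in sub},f,x0,st); print(k,sub,np.round(r[0],4),round(r[1],3))
        if len(sub)==2: R=r[0]
    for n in ov:
        cv2.polylines(ov[n],[np.round(cv2.convexHull(proj(n,f(R)).astype(np.float32))).astype(int)],True,(255,0,255),1)
a=cv2.resize(ov["top"][170:350,110:560],(800,320)); cv2.imwrite("pics/ovt2.png",a)
cv2.imwrite("pics/ovs2.png",cv2.resize(ov["side"][150:440,220:420],None,fx=2,fy=2))
E
```

```text
g top [ 383  258   86   86 5828]
g side [ 329  173   72   51 2926]
g ('top', 'side') [ 0.4709 -0.2358] 0.042
g ('top',) [ 0.4701 -0.2359] 0.018
g ('side',) [ 0.4729 -0.2385] 0.056
o top [ 194  243   62   41 1941]
o side [ 293  298   41   61 1841]
o ('top', 'side') [0.439  0.2408 8.9551] 0.104
o ('top',) [0.4327 0.2527 2.9135] 0.112
o ('side',) [ 0.4401  0.2387 10.7308] 0.068
w top [317 252  38  29 833]
w side [316 235  25  32 544]
w ('top', 'side') [ 0.4786 -0.0259 10.0562] 0.121
w ('top',) [ 0.4759 -0.0187  4.2308] 0.078
w ('side',) [ 0.4817 -0.0313 14.3972] 0.128
```

View pics/ovt2.png

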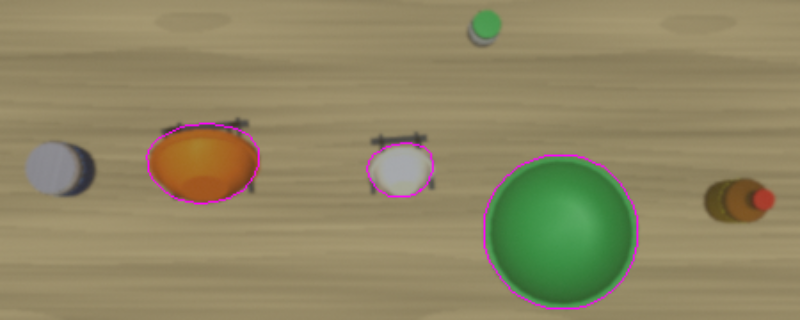

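View pics/ovs2.png

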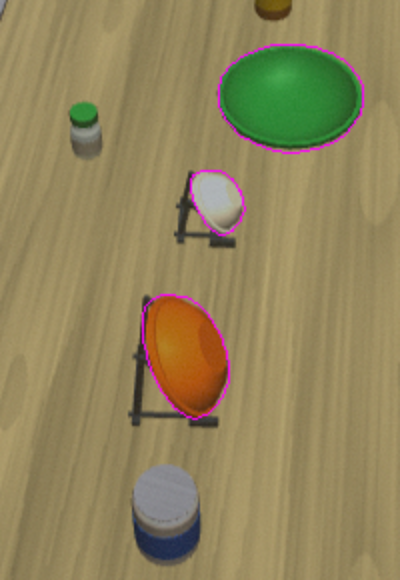

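```bash
python3 - <<'E'
import h; from h import *
im={n:cv2.imread(f"pics/{n}0.png") for n in("top","side")}
def mk(b):
    def model(k):
        R,D,c=DIM[k]; t=np.linspace(0,2*np.pi,72,endpoint=False)
        s=np.linspace(0,1,6); prof=[(c+(R-.003-c)*q+b*np.sin(np.pi*q)*.7,(D-.01)*q-b*np.sin(np.pi*q)*.7) for q in s]+[(R,D-.01),(R,D)]
        return np.concatenate([np.c_[r*np.cos(t),r*np.sin(t),0*t+z] for r,z in prof])
    return model
seeds={"o":((225,262),(313,328)),"w":((336,266),(328,250))}
for k in "ow":
    ms={n:blob(mask(k,im[n]),s,20)[0] for n,s in zip(("top","side"),seeds[k])}
    def f(v): h.model=mk(v[3]/1000); return pose_lean(k,*v[:3])
    x0=[.435,.25,5,4] if k=="o" else [.477,-.02,4,3]
    for sub in (("top","side"),("top",),("side",)):
        r=fit({n:ms[n] for n in sub},f,x0,[.01,.01,4,3]); print(k,sub,np.round(r[0],4),round(r[1],3))
# crossbar yaw: dark pixels
g=cv2.cvtColor(im["top"],cv2.COLOR_BGR2HSV)[...,2]
for (a,b,c,d) in((236,246,200,250),(244,254,317,351)):
    s=g[a:b,c:d]; ys,xs=np.where(s<95); p=np.polyfit(xs+c,ys+a,1); print(np.degrees(np.arctan(-p[0])),len(xs),(xs+c).min(),(xs+c).max(), ray("top",((xs.min()+xs.max())/2+c,np.polyval(p,(xs.min()+xs.max())/2+c)),0.09 if a==236 else .05))
E
```

```text
o ('top', 'side') [0.4336 0.2499 4.8874 3.8731] 0.046
o ('top',) [0.4322 0.2499 4.4183 3.2031] 0.043
o ('side',) [0.4354 0.2466 6.5588 4.7337] 0.03
w ('top', 'side') [ 0.4757 -0.0204  5.3829  3.2828] 0.093
w ('top',) [ 0.4748 -0.0205  5.5994  3.9244] 0.042
w ('side',) [ 0.4787 -0.0255  8.8344  1.4785] 0.095
4.158077876539116 137 202 248 [0.61099748 0.2561676  0.09      ]
3.43125293392926 109 319 349 [ 0.59644496 -0.00913948  0.05      ]
```

```bash
python3 - <<'E'
from h import *
from scipy.optimize import least_squares
for nm,a,b in(("obar",(202.5,243.3),(287,328.3)),("wbar",(319.5,249.5),(308.5,253))):
    r=least_squares(lambda X:np.r_[proj("top",X)-a,proj("side",X)-b],[.6,.2,.08]); print(nm,np.round(r.x,3),np.round(r.fun,1))
def rp(o,yaw,x,y,z): a=np.radians(yaw); return np.array([o[0]+x*np.cos(a)-y*np.sin(a),o[1]+x*np.sin(a)+y*np.cos(a),z])
for nm,o,yaw,x,z,dx in(("o",(.433,.249),4.7,.173,.130,.027),("w",(.475,-.019),4.5,.113,.075,.024)):
    print(nm,"top",np.round(rp(o,yaw,x,0,z),3),"entry",np.round(rp(o,yaw,x+dx,0,0),3), [np.round(proj(n,rp(o,yaw,x,0,z))) for n in P])
t=np.radians(14.83); print("tool delta fn: tx=dx c+dy s, ty=dx s - dy c")
E
```

```text
obar [0.608 0.305 0.12 ] [-0.2 -2.3  2.2  0.2]
wbar [0.597 0.027 0.071] [-0.1 -1.9  2.   0.1]
o top [0.605 0.263 0.13 ] entry [0.632 0.265 0.   ] [array([219., 242.]), array([293., 311.])]
w top [ 0.588 -0.01   0.075] entry [ 0.612 -0.008  0.   ] [array([335., 252.]), array([316., 242.])]
tool delta fn: tx=dx c+dy s, ty=dx s - dy c
```

```bash
python3 - <<'E'
from h import *
from scipy.optimize import least_squares
print([np.round(ray("top",p,.003),3) for p in((202,243.3),(249,239),(319,249.5),(350,247.5))])
f=lambda x,y:(x/3.6+260-.5+.14,y/3.6+220-.5+.14)
print([np.round(ray("side",f(*p),.003),3) for p in((100,512),(97,390),(180,183),(185,118))])
im={n:cv2.imread(f"pics/{n}0.png") for n in("top","side")}
def rp(o,yaw,x,y,z): a=np.radians(yaw); return np.array([o[0]+x*np.cos(a)-y*np.sin(a),o[1]+x*np.sin(a)+y*np.cos(a),z])
out=[]
for n,(r0,r1,c0,c1) in(("top",(225,295,185,365)),("side",(225,375,270,350))):
    s=4; a=cv2.resize(im[n][r0:r1,c0:c1],None,fx=s,fy=s,interpolation=cv2.INTER_CUBIC)
    for o,yaw,xf,le,W,H,fl in(((.433,.249),4.7,.095,31,.043,.127,.054),((.475,-.019),4.5,.06,35,.026,.073,.042)):
        for sg in(1,-1):
            L=np.array([rp(o,yaw,xf,sg*W,0),rp(o,yaw,xf+H*np.tan(np.radians(le)),sg*W,H),rp(o,yaw,xf+H*np.tan(np.radians(le)),sg*W,0)])
            q=(proj(n,L)-[c0-.5,r0-.5])*s; cv2.polylines(a,[q.round().astype(int)],False,(255,0,255),1)
    cv2.imwrite(f"pics/w_{n}.png",a)
E
```

```text
[array([0.612, 0.329, 0.003]), array([0.624, 0.208, 0.003]), array([0.597, 0.028, 0.003]), array([ 0.603, -0.051,  0.003])]
[array([0.616, 0.323, 0.003]), array([0.634, 0.226, 0.003]), array([0.601, 0.031, 0.003]), array([ 0.606, -0.034,  0.003])]
```

View pics/w_side.png

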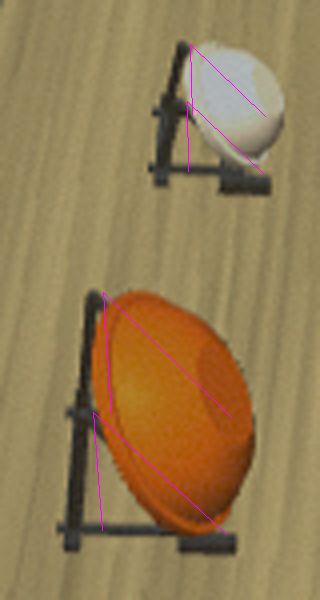

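View pics/w_top.png

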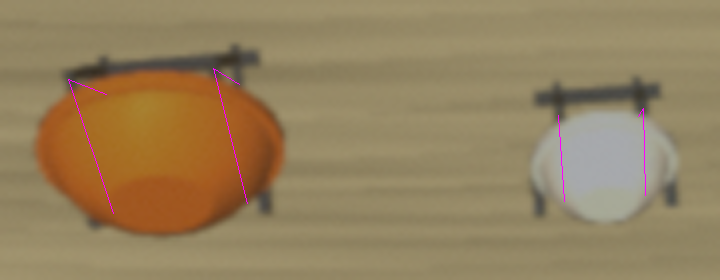

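```bash
python3 -m handwheel '[[0,0.03,-0.02,-0.03,0],[0,0.42,-0.28,-0.03,0.178],[0,0.42,-0.28,-0.03,0.178],[0,0.42,-0.28,-0.03,0.178],[0,0.42,-0.28,-0.03,0.178],[0,0.42,-0.28,-0.03,0.178],[0,0.42,-0.28,-0.03,0.178],[0,0.42,-0.28,-0.03,0.178],[0,0.42,-0.28,-0.03,0.178],[0,0.42,-0.28,-0.03,0.178],[0,0.679,-0.745,-0.03,0.178],[0,0.679,-0.745,-0.03,0.178],[0,0.679,-0.745,-0.03,0.178],[0,0.679,-0.745,-0.03,0.178],[0,0.679,-0.745,-0.03,0.178],[0,0.679,-0.745,-0.03,0.178],[0,0.679,-0.745,-0.03,0.178],[0,0.679,-0.745,-0.03,0.178],[0,0.679,-0.745,-0.03,0.178],[0,0.679,-0.745,-0.03,0.178]]'
```

```text
time_s: 2.1
tool_pos: [0.6194, 0.2195, 0.252]
tool_rot: [180.0, 0.0, 4.6]
force: [0.8, 0.5, 0.3]
grip_width: 0.0
```

```bash
python3 -m handwheel '[[0,0.014,-0.04,0,0],[0,0.014,-0.04,0,0],[0,0.014,-0.04,0,0]]'
```

```text
time_s: 2.4
tool_pos: [0.6291, 0.2603, 0.2513]
tool_rot: [180.0, 0.1, 4.8]
force: [-0.4, -1.2, 0.6]
grip_width: 0.0002
```

```bash
python3 -m handwheel '[[0,0.003,-0.006,0.03,0],[0,0.003,-0.006,0.06,0],[0,0.003,-0.006,0.09,0],[0,0.003,-0.006,0.12,0],[0,0.003,-0.006,0.141,0],[0,0.003,-0.006,0.141,0]]'; python3 - <<'E'
from cell import *; import cv2
a=read_camera("side")[200:400,220:420]; b=read_camera("top")[180:340,140:300]
cv2.imwrite("pics/s1.png",cv2.resize(a,None,fx=2.5,fy=2.5)); cv2.imwrite("pics/t1.png",cv2.resize(b,None,fx=3,fy=3))
E
```

```text
time_s: 3.0
tool_pos: [0.6309, 0.2608, 0.1077]
tool_rot: [179.8, 0.4, 4.4]
force: [0.1, -1.0, 0.2]
grip_width: 0.0004
```

View pics/s1.png

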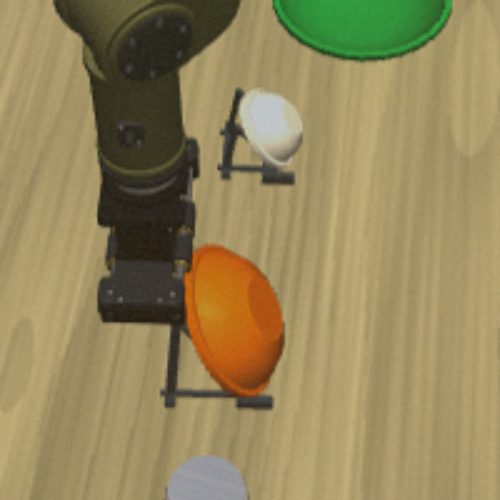

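View pics/t1.png

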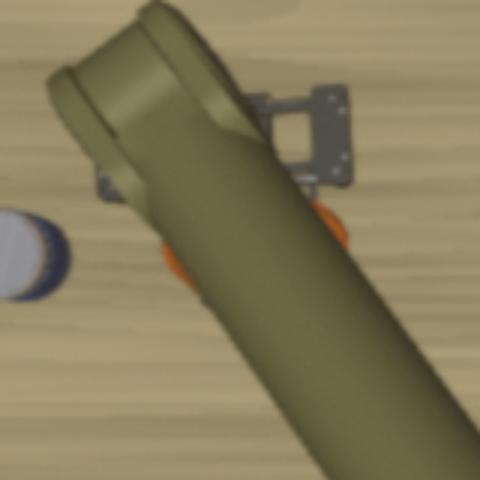

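```bash
python3 -m handwheel '[[0,-0.01,0,0,0],[0,-0.02,0,0,0],[0,-0.03,0,0,0],[0,-0.04,0,0,0],[0,-0.05,0,0,0],[0,-0.06,0,0,0],[0,-0.07,0,0,0],[0,-0.078,0,0,0],[0,-0.078,0,0,0],[0,-0.078,0,0,0]]'; python3 - <<'E'
from cell import *; import cv2
a=read_camera("side")[200:400,220:420]
cv2.imwrite("pics/s2.png",cv2.resize(a,None,fx=2.5,fy=2.5))
E
```

```text
time_s: 4.1
tool_pos: [0.5548, 0.2588, 0.1117]
tool_rot: [180.0, -0.0, 4.6]
force: [0.4, -0.9, -0.0]
grip_width: 0.0005
```

View pics/s2.png

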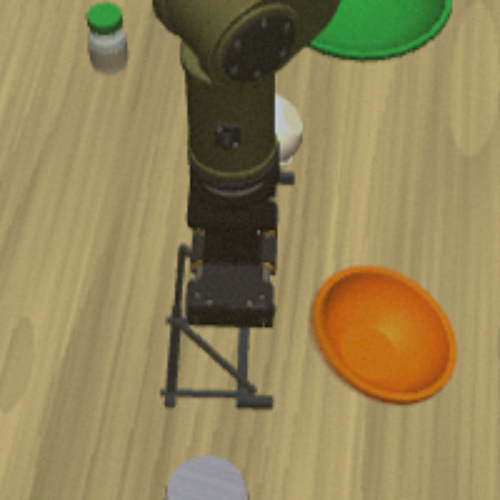

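```bash
python3 -m handwheel '[[0,0,0,-0.04,0],[0,0,0,-0.06,0],[0,0.01,0.05,-0.06,0],[0,0.02,0.10,-0.06,0],[0,0.03,0.15,-0.06,0],[0,0.035,0.20,-0.06,0],[0,0.035,0.25,-0.06,0],[0,0.035,0.273,-0.06,0],[0,0.035,0.273,-0.06,0]]'
```

```text
time_s: 5.05
tool_pos: [0.6122, -0.0179, 0.1709]
tool_rot: [179.8, 0.0, 4.1]
force: [-0.5, 0.1, -0.2]
grip_width: 0.0006
```

```bash
python3 -m handwheel '[[0,0,0,0,0],[0,0,0,0,0]]'
```

```text
time_s: 5.25
tool_pos: [0.6116, -0.0082, 0.1716]
tool_rot: [-179.9, -0.0, 4.8]
force: [-0.1, -0.4, 0.2]
grip_width: 0.0007
```

```bash
python3 -m handwheel '[[0,0,0.002,0.03,0],[0,0,0.002,0.06,0],[0,0,0.002,0.09,0],[0,0,0.002,0.11,0],[0,0,0.002,0.117,0],[0,0,0.002,0.117,0],[0,0,0.002,0.117,0]]'; python3 - <<'E'
from cell import *; import cv2
a=read_camera("side")[150:350,220:420]
cv2.imwrite("pics/s3.png",cv2.resize(a,None,fx=2.5,fy=2.5))
E
```

```text
time_s: 5.95
tool_pos: [0.6126, -0.0113, 0.0558]
tool_rot: [-180.0, -0.1, 4.7]
force: [0.1, 0.9, -0.4]
grip_width: 0.0003
```

View pics/s3.png

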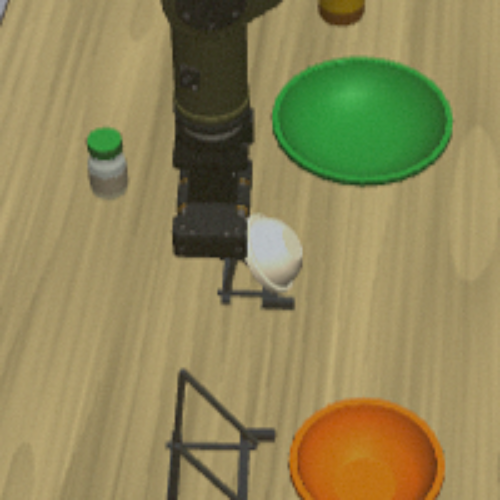

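```bash
python3 -m handwheel '[[0,-0.01,0,0,0],[0,-0.02,0,0,0],[0,-0.03,0,0,0],[0,-0.04,0,0,0],[0,-0.05,0,0,0],[0,-0.06,0,0,0],[0,-0.064,0,0,0],[0,-0.064,0,0,0],[0,-0.064,0,-0.03,0],[0,-0.064,0,-0.08,0],[0,-0.02,0,-0.12,0],[0,0.02,0,-0.12,0],[0,0.06,0,-0.12,0],[0,0.06,0,-0.12,0],[0,0.06,0,-0.12,0]]'; python3 - <<'E'
from cell import *; import cv2
cv2.imwrite("pics/s4f.png",read_camera("side")); cv2.imwrite("pics/t4f.png",read_camera("top"))
E
```

```text
time_s: 7.5
tool_pos: [0.6716, -0.0069, 0.1731]
tool_rot: [-179.9, 0.1, 4.7]
force: [-1.2, 0.1, 0.1]
grip_width: 0.0004
```

View pics/s4f.png

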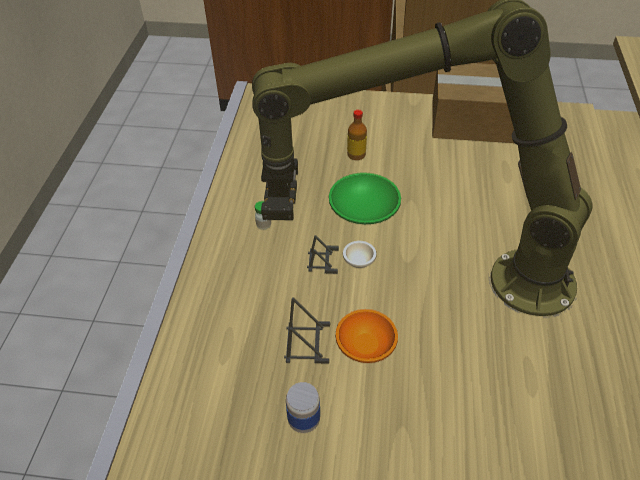

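View pics/t4f.png

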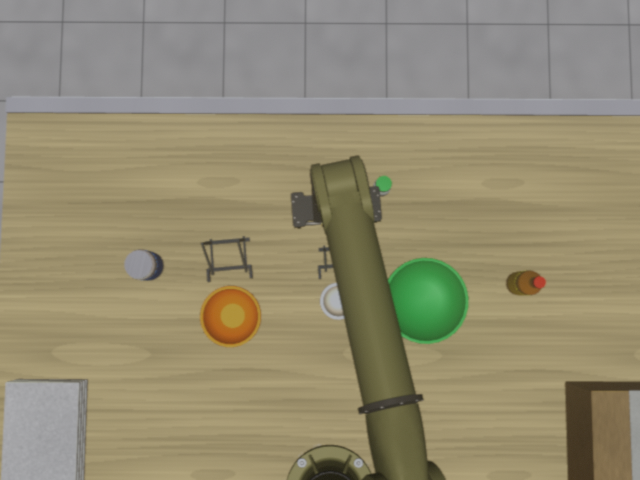

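```bash
cat > loc.py <<'E'
from h import *
def loc(k,imgs,seeds,z=0.):
    ms={n:blob(mask(k,imgs[n]),s,20)[0] for n,s in seeds.items()}
    x0=ray(list(seeds)[0],list(seeds.values())[0],.04+z)[:2]
    for sub in ([tuple(ms)] + ([(n,) for n in ms] if len(ms)>1 else [])):
        r=fit({n:ms[n] for n in sub},lambda v:pose_up(k,v[0],v[1],z),x0,[.006,.006]); print(k,sub,np.round(r[0],4),round(r[1],3))
E
python3 - <<'E'
from loc import *
im={"top":cv2.imread("pics/t4f.png"),"side":cv2.imread("pics/s4f.png")}
loc("o",im,{"top":(231,316),"side":(366,335)})
loc("w",im,{"side":(360,254)})
loc("g",im,{"side":(365,197)})
E
```

```text
o ('top', 'side') [0.4309 0.2478] 0.048
o ('top',) [0.429  0.2472] 0.053
o ('side',) [0.4318 0.2476] 0.039
w ('side',) [ 0.471  -0.0258] 0.138
g ('side',) [ 0.4729 -0.2379] 0.056
```

```bash
python3 -m handwheel '[[0.04,-0.05,-0.045,0,0],[0.04,-0.10,-0.09,0,0],[0.04,-0.14,-0.13,0,0],[0.04,-0.18,-0.17,0,0],[0.04,-0.21,-0.195,0,0],[0.04,-0.221,-0.201,0.02,0],[0.04,-0.221,-0.201,0.05,0],[0.04,-0.221,-0.201,0.08,0],[0.04,-0.221,-0.201,0.09,0],[0.04,-0.221,-0.201,0.09,0],[0.04,-0.221,-0.201,0.09,0]]' 50; python3 - <<'E'
from cell import *; import cv2
cv2.imwrite("pics/s5.png",cv2.resize(read_camera("side")[230:400,280:450],None,fx=3,fy=3)); 
im=read_camera("top"); cv2.imwrite("pics/t5.png",im)
from loc import *
loc("w",{"top":im},{"top":(338,300)})
loc("g",{"top":im},{"top":(425,300)})
E
```

```text
time_s: 8.7
tool_pos: [0.4357, 0.1749, 0.0856]
tool_rot: [-180.0, -0.1, 4.6]
force: [0.6, 0.6, 0.1]
grip_width: 0.0402
w ('top',) [ 0.468  -0.0191] 0.064
g ('top',) [ 0.4703 -0.2359] 0.018
```

View pics/s5.png

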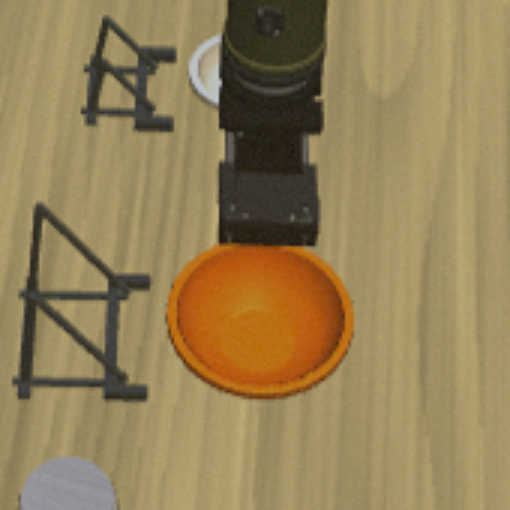

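View pics/t5.png

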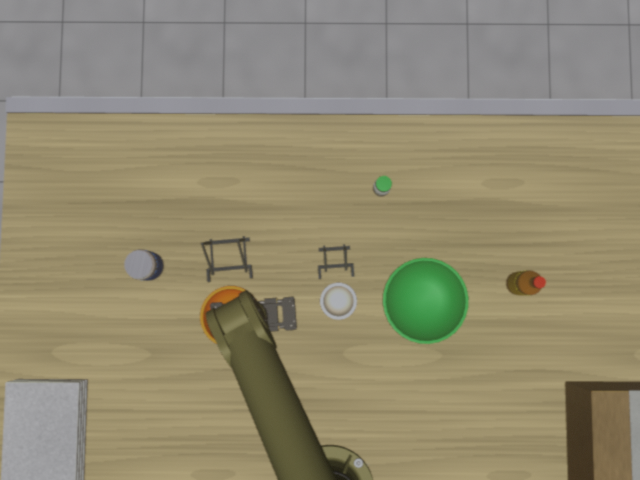

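```bash
python3 -m handwheel '[[0.04,0,0,0.02,0],[0.04,0,0,0.035,0],[0.04,0,0,0.045,0],[0.04,0,0,0.049,0],[0.04,0,0,0.049,0],[0.04,0,0,0.049,0],[0.02,0,0,0.049,0],[0.012,0,0,0.049,0],[0.012,0,0,0.049,0]]' 50
```

```text
time_s: 9.7
tool_pos: [0.4352, 0.175, 0.0358]
tool_rot: [180.0, -0.0, 4.6]
force: [0.3, 0.1, 0.1]
grip_width: 0.0235
```

```bash
python3 - <<'E'
from cell import *; import cv2
cv2.imwrite("pics/s6.png",cv2.resize(read_camera("side")[230:400,280:450],None,fx=3,fy=3)); 
E
```

```text
(no output)
```

View pics/s6.png

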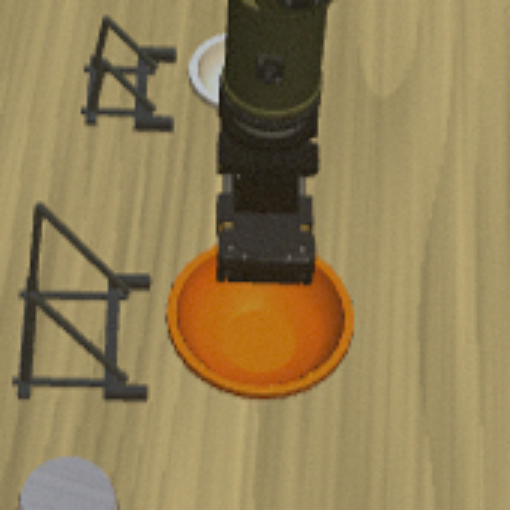

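```bash
python3 -m handwheel '[[0.012,0,0,-0.001,0],[0.006,0,0,-0.001,0],[0.004,0,0,-0.001,0],[0.002,0,0,-0.001,0],[0,0,0,-0.001,0],[0,0,0,-0.001,0],[0,0,0,-0.001,0]]' 50
```

```text
time_s: 10.45
tool_pos: [0.4349, 0.175, 0.0365]
tool_rot: [180.0, 0.0, 4.6]
force: [-1.9, 0.1, 2.2]
grip_width: 0.0097
```

```bash
python3 -m handwheel '[[0,0,0,0,0],[0,0,0,0,0],[0,0,0,0,0],[0,0,0,-0.004,0],[0,0,0,-0.01,0],[0,0,0,-0.02,0],[0,0,0,-0.02,0],[0,0,0,-0.02,0]]' 50;  python3 - <<'E'
from cell import *; import cv2
cv2.imwrite("pics/s7.png",cv2.resize(read_camera("side")[230:400,280:450],None,fx=3,fy=3)); 
print(get_obs()["wrist_torque"])
E
```

```text
time_s: 11.25
tool_pos: [0.4354, 0.1748, 0.0569]
tool_rot: [180.0, -0.1, 4.6]
force: [1.0, 0.5, -1.6]
grip_width: 0.0091
[-0.16188297 -0.040911   -0.02132266]
```

View pics/s7.png

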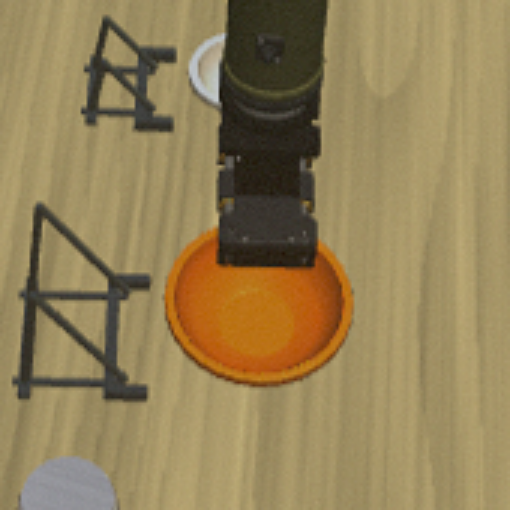

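```bash
python3 -m handwheel '[[0,0,0,-0.02,0],[0,0,0.005,-0.04,0],[0,0,0.015,-0.065,0],[0,0,0.035,-0.085,0],[0,0,0.06,-0.085,0],[0,0,0.09,-0.085,0],[0,0,0.12,-0.085,0],[0,0,0.15,-0.085,0],[0,0,0.18,-0.085,0],[0,0,0.21,-0.085,0],[0,0,0.24,-0.085,0],[0,0,0.27,-0.085,0],[0,0,0.30,-0.085,0],[0,0.001,0.33,-0.085,0],[0,0.001,0.36,-0.085,0],[0,0.001,0.39,-0.085,0],[0,0.001,0.415,-0.085,0],[0,0.001,0.435,-0.085,0],[0,0.001,0.45,-0.085,0],[0,0.001,0.455,-0.085,0]]' 50; python3 -m handwheel '[[0,0,0.015,0,0],[0,0,0.03,0,0],[0,0,0.03,0,0],[0,0,0.03,0,0],[0,0,0.03,0,0]]'; python3 - <<'E'
from cell import *; import cv2
cv2.imwrite("pics/s8.png",read_camera("side")); cv2.imwrite("pics/t8.png",read_camera("top"))
E
```

```text
time_s: 13.3
tool_pos: [0.4725, -0.2799, 0.1412]
tool_rot: [-180.0, 0.0, 4.5]
force: [-0.1, -0.3, -1.6]
grip_width: 0.009
time_s: 13.8
tool_pos: [0.4753, -0.3074, 0.1415]
tool_rot: [-180.0, 0.0, 4.7]
force: [-0.4, -0.7, -1.5]
grip_width: 0.009
```

View pics/s8.png

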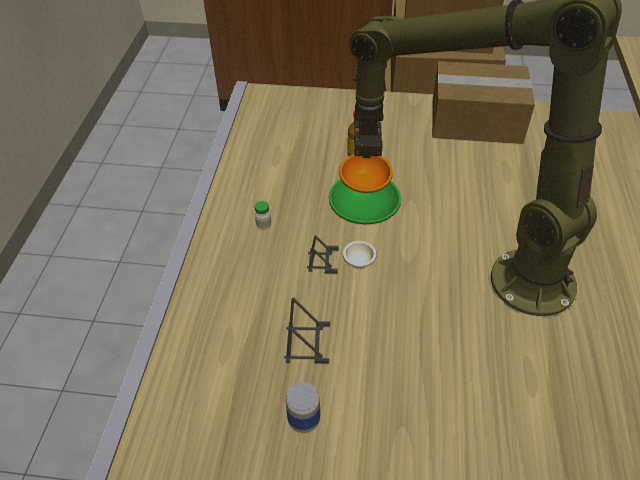

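View pics/t8.png

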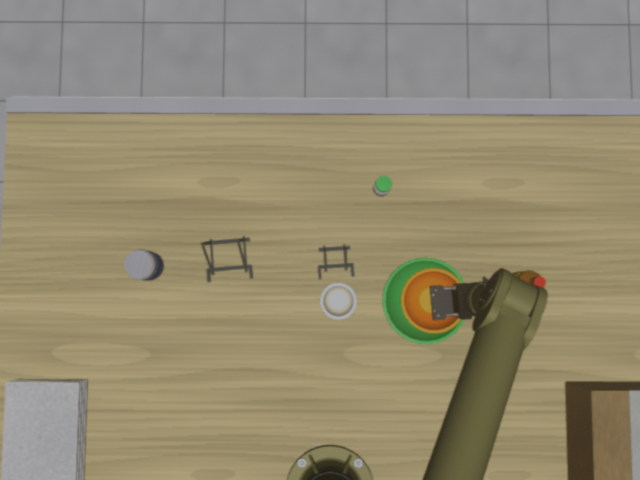

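```bash
cat > tilt.py <<'E'
from h import *
from scipy.optimize import least_squares
from scipy.spatial.transform import Rotation as Ro
def fit_held(k,imgs,seeds,c0,fs=(1.,)):
    R,D,c=DIM[k]; t=np.linspace(0,2*np.pi,180,endpoint=False)
    rim=np.concatenate([np.c_[R*np.cos(t),R*np.sin(t),0*t-dz] for dz in(0,.01)])
    cons={}
    for n,s in seeds.items():
        m,_=blob(mask(k,imgs[n]),s,30); m=cv2.resize(m*255,None,fx=4,fy=4,interpolation=cv2.INTER_LINEAR)
        ct=max(cv2.findContours((m>127).astype(np.uint8),cv2.RETR_EXTERNAL,cv2.CHAIN_APPROX_NONE)[0],key=len)[:,0,:]
        hull=cv2.convexHull(ct); 
        cons[n]=(np.array([p for p in ct[::3] if abs(cv2.pointPolygonTest(hull,(float(p[0]),float(p[1])),True))<3])-1.5)/4
    def f(v):
        X=Ro.from_euler("xy",v[3:5],degrees=True).apply(rim)+v[:3]; e=[]
        for n,q in cons.items():
            h=cv2.convexHull(proj(n,X).astype(np.float32)); e+= [cv2.pointPolygonTest(h,(float(p[0]),float(p[1])),True) for p in q]
        return np.array(e)
    r=least_squares(f,[*c0,0,0],loss="soft_l1",f_scale=.5,diff_step=1e-3,x_scale=[.01,.01,.01,3,3])
    print(k,"rim centre",np.round(r.x[:3],4),"tilt x,y",np.round(r.x[3:],1),"med|e|",np.round(np.median(np.abs(f(r.x))),2),{n:len(q) for n,q in cons.items()}); return r.x
E
python3 - <<'E'
from tilt import *
im={"top":cv2.imread("pics/t8.png"),"side":cv2.imread("pics/s8.png")}
fit_held("o",im,{"top":(422,300),"side":(366,174)},(.47,-.236,.15))
im0={"top":cv2.imread("pics/t4f.png"),"side":cv2.imread("pics/s4f.png")}
fit_held("o",im0,{"top":(231,316),"side":(366,335)},(.43,.2475,.046))
fit_held("g",im0,{"side":(365,197)},(.47,-.236,.046))
fit_held("g",{n:cv2.imread(f"pics/{n}0.png") for n in P},{"top":(425,300),"side":(365,197)},(.47,-.236,.046))
fit_held("w",{n:cv2.imread(f"pics/{a}8.png") for n,a in(("top","t"),("side","s"))},{"top":(338,300),"side":(360,254)},(.47,-.02,.038))
E
```

```text
o rim centre [ 0.4722 -0.2284  0.1694] tilt x,y [-36.8  -2.9] med|e| 0.74 {'top': 209, 'side': 146}
o rim centre [0.4306 0.247  0.0435] tilt x,y [0. 0.] med|e| 0.58 {'top': 245, 'side': 236}
g rim centre [ 0.4734 -0.262   0.0205] tilt x,y [0. 0.] med|e| 0.21 {'side': 254}
g rim centre [ 0.4702 -0.2369  0.0432] tilt x,y [-0.  -0.7] med|e| 0.42 {'top': 350, 'side': 255}
w rim centre [ 0.4685 -0.0194  0.0403] tilt x,y [0. 0.] med|e| 0.6 {'top': 157, 'side': 124}
```

```bash
python3 - <<'E'
import h; from h import *
from scipy.spatial.transform import Rotation as Ro
a=cv2.imread("pics/s8.png"); c=a[130:240,310:420]; c=cv2.resize(c,None,fx=5,fy=5,interpolation=cv2.INTER_CUBIC)
b=cv2.imread("pics/t8.png"); d=b[250:350,375:485]; d=cv2.resize(d,None,fx=5,fy=5,interpolation=cv2.INTER_CUBIC)
t=np.linspace(0,2*np.pi,120)
for tilt,col in((0,(255,0,255)),):
    # grip point at rim top, TCP + .0095
    ctr=np.array([.4753-.0058,-.3074+.0727,.1415+.0095])
    X=np.c_[.076*np.cos(t),.076*np.sin(t),0*t]+ctr
    for img,n,o in((c,"side",(310,130)),(d,"top",(375,250))):
        q=(proj(n,X)-np.array(o)+.5)*5-.5; cv2.polylines(img,[q.round().astype(int)],True,col,1)
cv2.imwrite("pics/c8.png",c); cv2.imwrite("pics/d8.png",d)
E
```

```text
(no output)
```

View pics/c8.png

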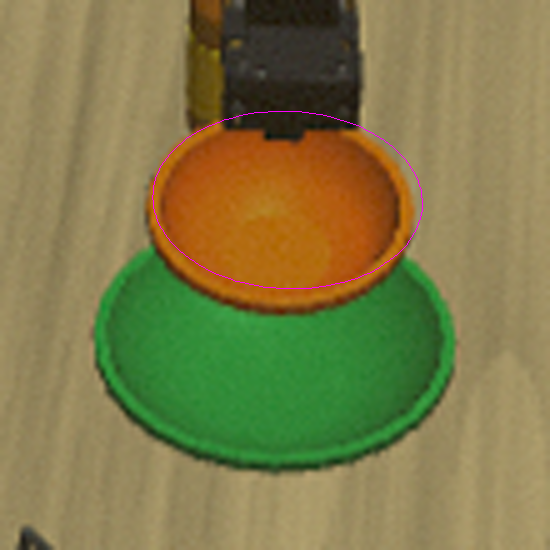

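View pics/d8.png

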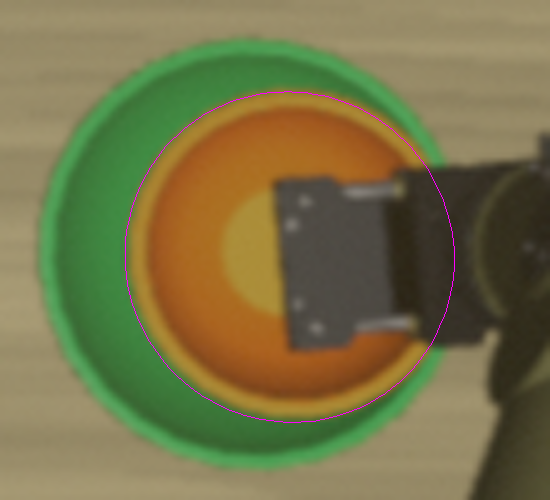

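```bash
cat > tilt2.py <<'E'
from h import *
from scipy.optimize import least_squares
from scipy.spatial.transform import Rotation as Ro
def fitrim(k,imgs,seeds,keep,c0,fixed_tilt=False,fixz=None):
    R,D,c=DIM[k]; t=np.linspace(0,2*np.pi,180,endpoint=False)
    rim=np.concatenate([np.c_[R*np.cos(t),R*np.sin(t),0*t-dz] for dz in(0,.01)]); cons={}
    for n,s in seeds.items():
        m,_=blob(mask(k,imgs[n]),s,40); m=cv2.resize(m*255,None,fx=4,fy=4,interpolation=cv2.INTER_LINEAR)
        ct=max(cv2.findContours((m>127).astype(np.uint8),cv2.RETR_EXTERNAL,cv2.CHAIN_APPROX_NONE)[0],key=len)[:,0,:]
        q=(ct[::3]-1.5)/4; cons[n]=q[keep[n](q[:,0],q[:,1])]
    sc=np.array([.01,.01,.01,10,10]); base=np.array([*c0,0,0.])
    idx=[0,1,2,3,4]
    if fixed_tilt: idx=[0,1,2]
    if fixz is not None: idx.remove(2); base[2]=fixz
    def full(u): v=base.copy(); v[idx]+=u*sc[idx]; return v
    def f(u,raw=False):
        v=full(u); X=Ro.from_euler("xy",v[3:5],degrees=True).apply(rim)+v[:3]; e=[]
        for n,q in cons.items():
            h=cv2.convexHull(proj(n,X).astype(np.float32)); e.append([cv2.pointPolygonTest(h,(float(p[0]),float(p[1])),True) for p in q])
        return e if raw else np.concatenate(e)
    r=least_squares(lambda u:f(u),np.full(len(idx),.02),loss="soft_l1",f_scale=.5,diff_step=.02,x_scale=1.)
    # refine w/ absolute step via Nelder-Mead
    g=lambda u:np.sum(np.sqrt(1+(f(u)/.5)**2)-1)
    r=minimize(g,np.full(len(idx),.02),method="Nelder-Mead",options=dict(initial_simplex=np.vstack([np.zeros(len(idx)),np.eye(len(idx))*.5]),maxiter=800,xatol=1e-3,fatol=1e-3))
    v=full(r.x); e=f(r.x,True); print(k,"rim centre",np.round(v[:3],4),"tilt",np.round(v[3:],1),"med|e|",{n:(round(float(np.median(np.abs(x))),2),len(x)) for n,x in zip(cons,e)}); return v
E
python3 - <<'E'
from tilt2 import *
al=lambda u,v:u>-1
im={"top":cv2.imread("pics/t8.png"),"side":cv2.imread("pics/s8.png")}
S2={"top":(422,300),"side":(366,174)}; K={"top":lambda u,v:u<452,"side":lambda u,v:v>161}
fitrim("o",im,S2,K,(.47,-.236,.15)); fitrim("o",im,S2,K,(.47,-.236,.15),True)
im0={"top":cv2.imread("pics/t4f.png"),"side":cv2.imread("pics/s4f.png")}
fitrim("o",im0,{"top":(231,316),"side":(366,335)},{"top":al,"side":al},(.43,.2475,.046))
i0={n:cv2.imread(f"pics/{n}0.png") for n in P}
fitrim("g",i0,{"top":(425,300),"side":(365,197)},{"top":al,"side":al},(.47,-.236,.046))
fitrim("w",im,{"top":(338,300),"side":(360,254)},{"top":al,"side":al},(.47,-.02,.038))
E
```

```text
o rim centre [ 0.4719 -0.2429  0.1311] tilt [4.2 3. ] med|e| {'top': (0.91, 289), 'side': (0.57, 130)}
o rim centre [ 0.4721 -0.2425  0.1355] tilt [0. 0.] med|e| {'top': (1.03, 289), 'side': (0.37, 130)}
o rim centre [0.4306 0.2469 0.0438] tilt [ 1.8 -0.6] med|e| {'top': (0.88, 251), 'side': (0.25, 245)}
g rim centre [ 0.4704 -0.237   0.0443] tilt [2. 0.] med|e| {'top': (0.32, 358), 'side': (0.36, 260)}
w rim centre [ 0.4683 -0.0199  0.0395] tilt [ 5.1 -2.4] med|e| {'top': (0.58, 160), 'side': (0.28, 126)}
```

```bash
python3 - <<'E'
from h import *
b=cv2.imread("pics/t8.png"); hh=cv2.cvtColor(b,cv2.COLOR_BGR2HSV); print([hh[300,x].tolist() for x in range(396,412)]); print([hh[y,430].tolist() for y in range(262,276)])
b=cv2.imread("pics/t4f.png"); hh=cv2.cvtColor(b,cv2.COLOR_BGR2HSV); print([hh[316,x].tolist() for x in range(196,208)])
E
sed -i 's/(H<=22)&(S>150)/(H<=26)\&(S>120)/' h.py
python3 - <<'E'
from tilt2 import *
al=lambda u,v:u>-1
im={"top":cv2.imread("pics/t8.png"),"side":cv2.imread("pics/s8.png")}
S2={"top":(422,300),"side":(366,174)}; K={"top":lambda u,v:(u<452)&(v>264)&(v<336),"side":lambda u,v:v>163}
fitrim("o",im,S2,K,(.47,-.236,.15)); fitrim("o",im,S2,K,(.47,-.236,.15),True)
im0={"top":cv2.imread("pics/t4f.png"),"side":cv2.imread("pics/s4f.png")}
fitrim("o",im0,{"top":(231,316),"side":(366,335)},{"top":al,"side":al},(.43,.2475,.046))
fitrim("o",im0,{"top":(231,316),"side":(366,335)},{"top":al,"side":al},(.43,.2475,.046),True)
E
```

```text
[[61, 137, 134], [61, 136, 137], [62, 139, 138], [59, 132, 135], [41, 137, 123], [24, 164, 146], [21, 175, 168], [20, 183, 167], [17, 194, 151], [13, 198, 148], [13, 201, 156], [13, 200, 162], [14, 202, 164], [15, 205, 167], [15, 204, 169], [15, 204, 171]]
[[58, 131, 117], [59, 131, 123], [59, 132, 126], [60, 132, 129], [58, 132, 131], [42, 139, 127], [23, 171, 146], [21, 181, 166], [20, 183, 169], [17, 198, 162], [13, 201, 156], [13, 207, 158], [13, 205, 164], [14, 206, 165]]
[[22, 78, 164], [22, 80, 163], [21, 83, 165], [20, 106, 166], [20, 145, 172], [20, 173, 175], [18, 189, 170], [15, 195, 152], [13, 198, 139], [13, 200, 143], [13, 202, 149], [13, 204, 154]]
o rim centre [ 0.4715 -0.2408  0.1339] tilt [3.6 2.6] med|e| {'top': (0.37, 292), 'side': (0.56, 125)}
o rim centre [ 0.4715 -0.2403  0.1375] tilt [0. 0.] med|e| {'top': (0.43, 292), 'side': (0.42, 125)}
o rim centre [0.4302 0.2475 0.045 ] tilt [ 1.2 -0.7] med|e| {'top': (0.37, 256), 'side': (0.33, 245)}
o rim centre [0.4303 0.2477 0.045 ] tilt [0. 0.] med|e| {'top': (0.33, 256), 'side': (0.39, 245)}
```

```bash
python3 - <<'E'
import tilt2; from tilt2 import *
im={"top":cv2.imread("pics/t8.png"),"side":cv2.imread("pics/s8.png")}
im0={"top":cv2.imread("pics/t4f.png"),"side":cv2.imread("pics/s4f.png")}
R=.076;D=.046
m0=model("o"); m0[:,2]-=D
t=np.linspace(0,2*np.pi,180,endpoint=False)
# full model incl conical dome (no bulge)
prof=[(.032,-.046)]+[(.032+.041*q+.0027*np.sin(np.pi*q),-.046+.036*q-.0027*np.sin(np.pi*q)) for q in np.linspace(0,1,6)]+[(R,-.01),(R,0)]
M=np.concatenate([np.c_[r*np.cos(t),r*np.sin(t),0*t+z] for r,z in prof])
def run(imgs,seeds,keep,c0):
    cons={}
    for n,s in seeds.items():
        m,_=blob(mask("o",imgs[n]),s,40); m=cv2.resize(m*255,None,fx=4,fy=4,interpolation=cv2.INTER_LINEAR)
        ct=max(cv2.findContours((m>127).astype(np.uint8),cv2.RETR_EXTERNAL,cv2.CHAIN_APPROX_NONE)[0],key=len)[:,0,:]
        q=(ct[::3]-1.5)/4; cons[n]=q[keep[n](q[:,0],q[:,1])]
    for tx in range(-16,9,4):
        def g(u):
            X=Ro.from_euler("xy",[tx,u[3]*10],degrees=True).apply(M)+np.array(c0)+u[:3]*.01; e=[]
            for n,q in cons.items():
                h=cv2.convexHull(proj(n,X).astype(np.float32)); e+=[cv2.pointPolygonTest(h,(float(p[0]),float(p[1])),True) for p in q]
            return np.mean(np.sqrt(1+(np.array(e)/.5)**2)-1)
        r=minimize(g,np.zeros(4),method="Nelder-Mead",options=dict(initial_simplex=np.vstack([np.zeros(4),np.eye(4)*.5]),maxiter=500,xatol=1e-3,fatol=1e-4))
        print(tx,np.round(np.array(c0)+r.x[:3]*.01,4),round(r.x[3]*10,1),round(r.fun,3))
al=lambda u,v:u>-1
run(im,{"top":(422,300),"side":(366,174)},{"top":lambda u,v:(u<452)&(v>264)&(v<336),"side":lambda u,v:v>163},(.4715,-.238,.142))
run(im0,{"top":(231,316),"side":(366,335)},{"top":al,"side":al},(.43,.2475,.046))
E
```

```text
-16 [ 0.4734 -0.2363  0.1524] 16.2 9.171
-12 [ 0.472  -0.2379  0.1496] 3.9 9.185
-8 [ 0.4719 -0.2386  0.1461] 4.0 9.103
-4 [ 0.4718 -0.2395  0.142 ] 2.9 9.019
0 [ 0.4717 -0.2403  0.138 ] 2.3 8.937
4 [ 0.4716 -0.2406  0.1354] 2.9 8.875
8 [ 0.4716 -0.2405  0.1336] 3.1 8.849
-16 [0.4308 0.2495 0.0488] 5.7 2.068
-12 [0.4307 0.249  0.0479] 5.4 1.545
-8 [0.4306 0.2486 0.0469] 4.6 1.085
-4 [0.4298 0.2483 0.0446] -1.1 0.686
0 [0.4302 0.2477 0.0449] -0.7 0.368
4 [0.4302 0.2472 0.0451] -0.8 0.502
8 [0.43   0.2469 0.045 ] -1.0 1.046
```

```bash
cat > ring.py <<'E'
from h import *
from scipy.spatial.transform import Rotation as Ro
def prof_model(k):
    R,D,c=DIM[k]; t=np.linspace(0,2*np.pi,180,endpoint=False)
    pr=[(c+(R-.003-c)*q+.0027*np.sin(np.pi*q),-D+(D-.01)*q-.0027*np.sin(np.pi*q)) for q in np.linspace(0,1,6)]+[(R,-.01),(R,0)]
    return np.concatenate([np.c_[r*np.cos(t),r*np.sin(t),0*t+z] for r,z in pr])
def run(k,imgs,seeds,keep,c0,txs,near=4.,free=False,quiet=False):
    M=prof_model(k); cons={}
    for n,s in seeds.items():
        m,_=blob(mask(k,imgs[n]),s,40); m=cv2.resize(m*255,None,fx=4,fy=4,interpolation=cv2.INTER_LINEAR)
        ct=max(cv2.findContours((m>127).astype(np.uint8),cv2.RETR_EXTERNAL,cv2.CHAIN_APPROX_NONE)[0],key=len)[:,0,:]
        q=(ct[::3]-1.5)/4; q=q[keep[n](q[:,0],q[:,1])] if n in keep else q
        h=cv2.convexHull(proj(n,M+np.array(c0)).astype(np.float32))
        cons[n]=np.array([p for p in q if abs(cv2.pointPolygonTest(h,(float(p[0]),float(p[1])),True))<near])
    res=[]
    for tx in txs:
        def g(u):
            X=Ro.from_euler("xy",[tx,u[3]*10],degrees=True).apply(M)+np.array(c0)+u[:3]*.01; e=[]
            for n,q in cons.items():
                h=cv2.convexHull(proj(n,X).astype(np.float32)); e+=[cv2.pointPolygonTest(h,(float(p[0]),float(p[1])),True) for p in q]
            return np.mean(np.sqrt(1+(np.array(e)/.5)**2)-1)
        r=minimize(g,np.zeros(4),method="Nelder-Mead",options=dict(initial_simplex=np.vstack([np.zeros(4),np.eye(4)*.5]),maxiter=500,xatol=1e-3,fatol=1e-4))
        print(k,tx,np.round(np.array(c0)+r.x[:3]*.01,4),round(r.x[3]*10,1),round(r.fun,3),{n:len(q) for n,q in cons.items()})
E
python3 - <<'E'
from ring import *
im={"top":cv2.imread("pics/t8.png"),"side":cv2.imread("pics/s8.png")}
run("o",im,{"top":(422,300),"side":(366,174)},{"top":lambda u,v:(u<455),"side":lambda u,v:v>161},(.4715,-.238,.142),range(-16,9,4))
E
```

```text
o -16 [ 0.4721 -0.2367  0.1535] 5.5 0.553 {'top': 199, 'side': 130}
o -12 [ 0.4718 -0.2377  0.1502] 3.7 0.473 {'top': 199, 'side': 130}
o -8 [ 0.4718 -0.2384  0.1467] 3.4 0.402 {'top': 199, 'side': 130}
o -4 [ 0.4717 -0.2394  0.1426] 2.2 0.341 {'top': 199, 'side': 130}
o 0 [ 0.4716 -0.2402  0.1387] 2.2 0.314 {'top': 199, 'side': 130}
o 4 [ 0.4715 -0.2406  0.1361] 2.6 0.355 {'top': 199, 'side': 130}
o 8 [ 0.4714 -0.2406  0.1342] 2.6 0.484 {'top': 199, 'side': 130}
```

```bash
python3 -m handwheel '[[0,0,0,0.015,0],[0,0,0,0.03,0],[0,0,0,0.045,0],[0,0,0,0.06,0],[0,0,0,0.07,0],[0,0,0,0.078,0],[0,0,0,0.082,0],[0,0,0,0.085,0],[0,0,0,0.085,0],[0,0,0,0.085,0]]' 50; python3 - <<'E'
from cell import *; import cv2
cv2.imwrite("pics/s9.png",cv2.resize(read_camera("side")[130:240,310:420],None,fx=5,fy=5,interpolation=cv2.INTER_CUBIC)); print(get_obs()["wrist_torque"])
E
```

```text
time_s: 14.9
tool_pos: [0.4755, -0.3086, 0.0571]
tool_rot: [180.0, -0.0, 4.6]
force: [-0.7, -0.3, -1.9]
grip_width: 0.0089
[-0.07365057 -0.02987007  0.01847926]
```

View pics/s9.png

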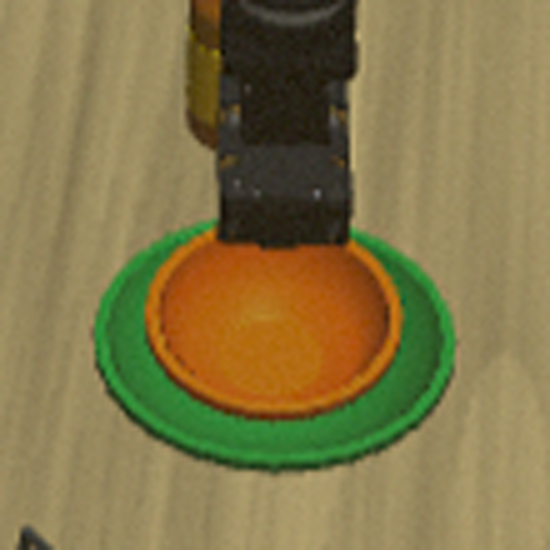

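```bash
python3 -m handwheel '[[0,0,0,0.002,0],[0,0,0,0.004,0],[0,0,0,0.006,0],[0,0,0,0.007,0],[0,0,0,0.008,0],[0,0,0,0.008,0]]'; python3 -m handwheel '[[0,0,0,0.001,0],[0,0,0,0.002,0],[0,0,0,0.003,0],[0,0,0,0.003,0]]'; python3 -c "
from cell import *;print(get_obs()['wrist_torque'])"
```

```text
time_s: 15.55
tool_pos: [0.4753, -0.3089, 0.0488]
tool_rot: [179.9, -0.0, 4.6]
force: [0.2, -1.0, 0.2]
grip_width: 0.0089
time_s: 15.95
tool_pos: [0.4754, -0.3091, 0.0459]
tool_rot: [179.9, -0.0, 4.6]
force: [0.1, -2.7, 2.5]
grip_width: 0.009
[-0.45692707  0.03030753  0.01951689]
```

```bash
python3 -m handwheel '[[0,0,0,0.001,0],[0,0,0,0.002,0],[0,0,0,0.003,0],[0,0,0,0.003,0]]'; python3 - <<'E'
from cell import *; import cv2
print(get_obs()['wrist_torque'])
im={"top":read_camera("top"),"side":read_camera("side")}
cv2.imwrite("pics/s10.png",cv2.resize(im["side"][130:240,310:420],None,fx=5,fy=5,interpolation=cv2.INTER_CUBIC))
cv2.imwrite("pics/t10.png",cv2.resize(im["top"][250:350,375:485],None,fx=5,fy=5,interpolation=cv2.INTER_CUBIC))
from ring import *
run("o",im,{"top":(422,300),"side":(366,196)},{"top":lambda u,v:(u<452),"side":lambda u,v:v>184},(.4705,-.237,.051),range(-6,4,2))
E
```

```text
time_s: 16.35
tool_pos: [0.4755, -0.3091, 0.043]
tool_rot: [179.9, -0.0, 4.6]
force: [-0.2, -4.4, 4.7]
grip_width: 0.0088
[-0.61491726  0.02598212  0.04666481]
o -6 [ 0.4719 -0.2398  0.0562] 5.9 0.752 {'top': 213, 'side': 126}
o -4 [ 0.4718 -0.2403  0.0543] 5.0 0.701 {'top': 213, 'side': 126}
o -2 [ 0.4718 -0.2407  0.0523] 4.0 0.651 {'top': 213, 'side': 126}
o 0 [ 0.4717 -0.241   0.0502] 2.9 0.602 {'top': 213, 'side': 126}
o 2 [ 0.4716 -0.2414  0.0483] 2.1 0.547 {'top': 213, 'side': 126}
```

View pics/s10.png

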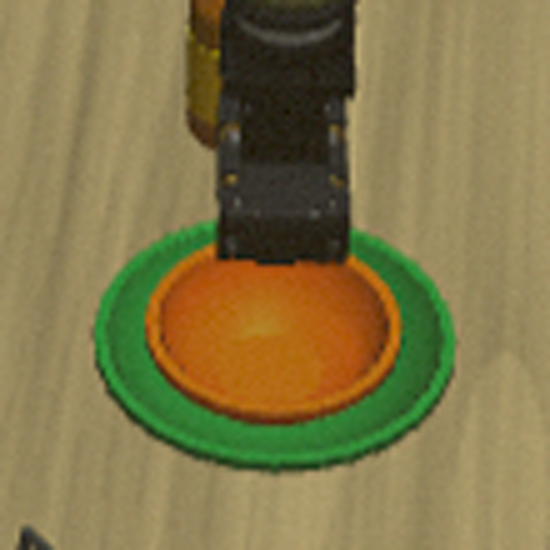

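View pics/t10.png

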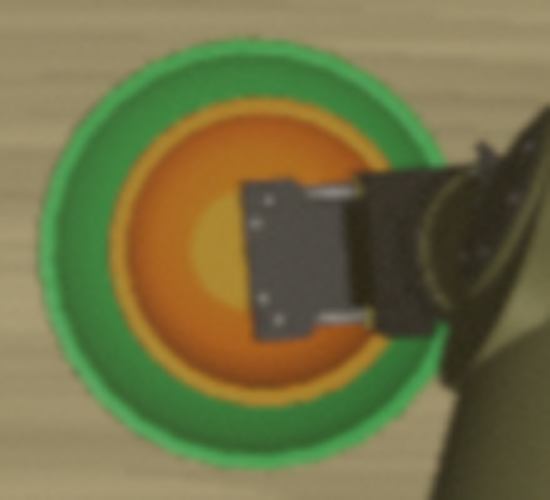

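```bash
python3 -m handwheel '[[0,0,0,-0.003,0],[0,-0.001,-0.002,-0.004,0],[0,-0.001,-0.004,-0.004,0],[0,-0.001,-0.004,-0.003,0],[0,-0.001,-0.004,-0.001,0],[0,-0.001,-0.004,0.001,0],[0,-0.001,-0.004,0.002,0],[0,-0.001,-0.004,0.002,0]]'; python3 -c "
from cell import *;print(get_obs()['wrist_torque'])"
```

```text
time_s: 17.25
tool_pos: [0.4741, -0.3053, 0.0418]
tool_rot: [179.9, -0.0, 4.6]
force: [-2.0, -1.9, 11.5]
grip_width: 0.009
[-0.11895362  0.43942524  0.02903079]
```

```bash
python3 -m handwheel '[[0,0,0,-0.0005,0],[0.010,0,0,-0.0005,0],[0.012,0,0,-0.0005,0],[0.015,0,0,-0.0005,0],[0.017,0,0,-0.0005,0],[0.017,0,0,-0.0005,0]]' 10; python3 - <<'E'
from cell import *; import cv2
print(get_obs()['wrist_torque'])
im={"top":read_camera("top"),"side":read_camera("side")}
cv2.imwrite("pics/s11.png",cv2.resize(im["side"][130:240,310:420],None,fx=5,fy=5,interpolation=cv2.INTER_CUBIC))
E
```

```text
time_s: 17.85
tool_pos: [0.4732, -0.3034, 0.0401]
tool_rot: [-179.9, 0.1, 4.7]
force: [0.1, 0.7, 0.8]
grip_width: 0.0167
[ 0.06646733 -0.01328488  0.04893749]
```

View pics/s11.png

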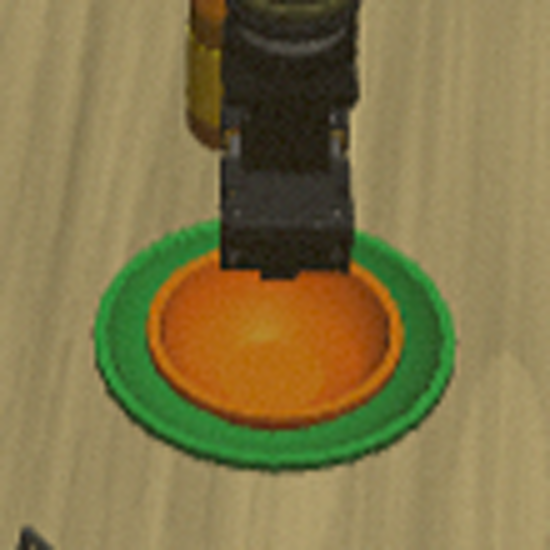

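Released, no residual load. Lift and check.

```bash
python3 -m handwheel '[[0.017,0,0,-0.01,0],[0.017,0,0,-0.03,0],[0.03,0,0,-0.07,0],[0.04,0,0,-0.12,0],[0.04,0,-0.03,-0.12,0],[0.04,0.05,-0.07,-0.12,0],[0.04,0.10,-0.11,-0.12,0],[0.04,0.15,-0.14,-0.12,0],[0.04,0.17,-0.16,-0.12,0],[0.04,0.17,-0.16,-0.12,0],[0.04,0.17,-0.16,-0.12,0]]'; python3 - <<'E'
from cell import *; import cv2
im={"top":read_camera("top"),"side":read_camera("side")}
for n in im: cv2.imwrite(f"pics/{n}12.png",im[n])
cv2.imwrite("pics/s12.png",cv2.resize(im["side"][130:240,310:420],None,fx=5,fy=5,interpolation=cv2.INTER_CUBIC))
from ring import *
run("o",im,{"top":(422,300),"side":(366,200)},{},(.4705,-.237,.051),range(-4,5,2))
run("g",im,{"top":(425,300),"side":(365,198)},{},(.4705,-.237,.046),[0])
run("w",im,{"top":(338,300),"side":(360,254)},{},(.4685,-.02,.038),[0])
E
```

```text
time_s: 19.05
tool_pos: [0.6318, -0.1275, 0.1613]
tool_rot: [-179.9, -0.0, 4.9]
force: [0.8, -1.0, -0.1]
grip_width: 0.0399
o -4 [ 0.4715 -0.233   0.0535] 4.9 1.184 {'top': 107, 'side': 188}
o -2 [ 0.4712 -0.2336  0.0523] 2.4 0.842 {'top': 107, 'side': 188}
o 0 [ 0.4711 -0.2342  0.0515] 0.4 0.547 {'top': 107, 'side': 188}
o 2 [ 0.4712 -0.2346  0.0515] 0.3 0.432 {'top': 107, 'side': 188}
o 4 [ 0.4713 -0.2352  0.0515] 0.3 0.537 {'top': 107, 'side': 188}
g 0 [ 0.4712 -0.2345  0.0468] 1.0 0.639 {'top': 157, 'side': 260}
w 0 [ 0.4681 -0.0196  0.0394] -4.3 0.736 {'top': 160, 'side': 128}
```

View pics/side12.png

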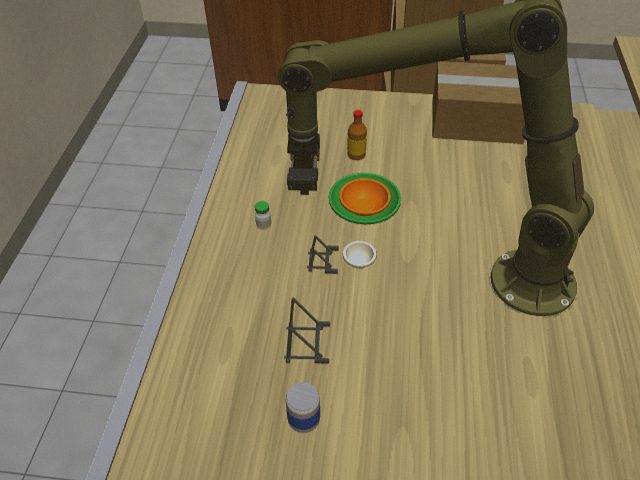

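View pics/top12.png

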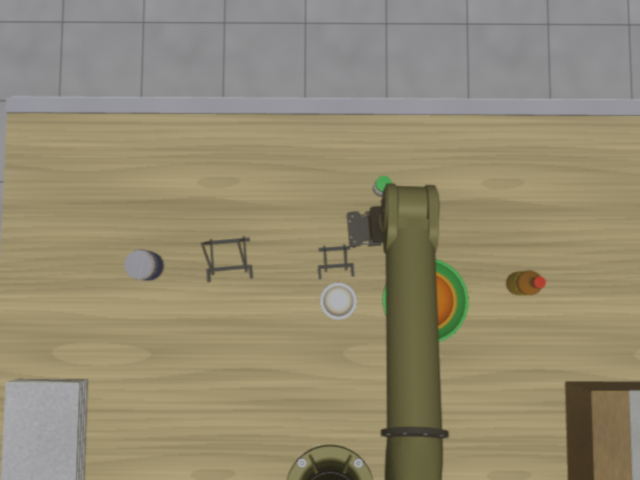

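```bash
python3 -m handwheel '[[0.03,-0.04,-0.02,0,0],[0.03,-0.08,-0.04,0,0],[0.03,-0.12,-0.06,0,0],[0.03,-0.145,-0.075,0,0],[0.03,-0.154,-0.079,0.03,0],[0.03,-0.154,-0.079,0.06,0],[0.03,-0.154,-0.079,0.08,0],[0.03,-0.154,-0.079,0.08,0],[0.03,-0.154,-0.079,0.08,0]]' 50; python3 - <<'E'
from cell import *; import cv2
cv2.imwrite("pics/top13.png",read_camera("top"))
from loc import *
im=cv2.imread("pics/top13.png"); from ring import *
run("o",{"top":im},{"top":(430,300)},{},(.4705,-.235,.051),[0]); run("g",{"top":im},{"top":(425,300)},{},(.4705,-.237,.046),[0])
E
```

```text
time_s: 20.05
tool_pos: [0.47, -0.0665, 0.0816]
tool_rot: [180.0, 0.0, 4.5]
force: [0.5, 0.4, 0.4]
grip_width: 0.0299
o 0 [ 0.4698 -0.2405  0.0244] 2.0 0.256 {'top': 217}
g 0 [ 0.4694 -0.2385  0.0299] -0.5 0.242 {'top': 293}
```

View pics/top13.png

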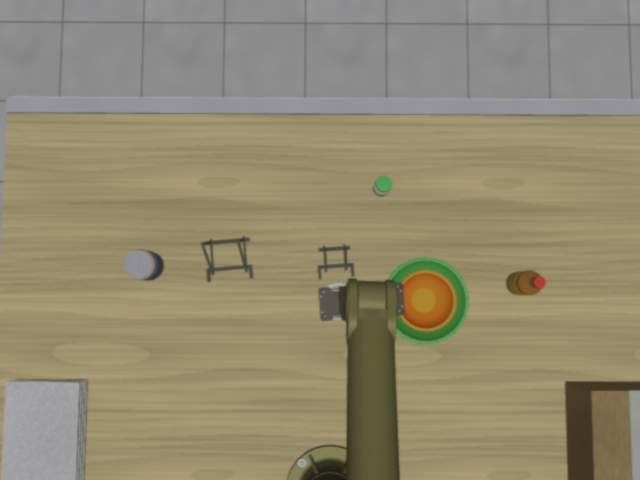

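```bash
python3 -m handwheel '[[0.03,0.002,-0.005,0.0,0],[0.03,0.002,-0.005,0.02,0],[0.03,0.002,-0.005,0.035,0],[0.03,0.002,-0.005,0.045,0],[0.03,0.002,-0.005,0.051,0],[0.03,0.002,-0.005,0.052,0],[0.03,0.002,-0.005,0.052,0],[0.03,0.002,-0.005,0.052,0]]' 50
```

```text
time_s: 20.9
tool_pos: [0.4727, -0.0599, 0.0297]
tool_rot: [180.0, -0.1, 4.6]
force: [0.6, 0.1, 0.4]
grip_width: 0.0297
```

```bash
python3 -m handwheel '[[0.02,0,0.001,0,0],[0.015,0,0.001,0.0005,0],[0.012,0,0.001,0.0005,0],[0.009,0,0.001,0.0005,0],[0.006,0,0.001,0.0005,0],[0.003,0,0.001,0.0005,0],[0,0,0.001,0.0005,0],[0,0,0.001,0.0005,0],[0,0,0.001,0.0005,0],[0,0,0.001,0.0005,0]]' 50;python3 -c "
from cell import *;print(get_obs()['wrist_torque'])"
```

```text
time_s: 21.9
tool_pos: [0.4722, -0.0609, 0.0286]
tool_rot: [180.0, -0.0, 4.6]
force: [-0.3, -1.2, 2.6]
grip_width: 0.0086
[0.00482167 0.07902463 0.01587394]
```

```bash
python3 -m handwheel '[[0,0,0,-0.004,0],[0,0,0,-0.015,0],[0,0,0,-0.03,0],[0,0,0,-0.05,0],[0,0,0,-0.07,0],[0,0,0.01,-0.08,0],[0,-0.001,0.03,-0.08,0],[0,-0.003,0.055,-0.08,0],[0,-0.005,0.085,-0.08,0],[0,-0.008,0.115,-0.08,0],[0,-0.01,0.145,-0.08,0],[0,-0.012,0.17,-0.08,0],[0,-0.014,0.19,-0.08,0],[0,-0.015,0.205,-0.08,0],[0,-0.015,0.215,-0.08,0],[0,-0.015,0.215,-0.08,0],[0,-0.015,0.215,-0.08,0],[0,-0.015,0.215,-0.08,0]]' 50; python3 - <<'E'
from cell import *; import cv2
print(get_obs()['wrist_torque'])
im={"top":read_camera("top"),"side":read_camera("side")}
for n in im: cv2.imwrite(f"pics/{n}14.png",im[n])
cv2.imwrite("pics/s14.png",cv2.resize(im["side"][130:240,310:420],None,fx=5,fy=5,interpolation=cv2.INTER_CUBIC))
cv2.imwrite("pics/t14.png",cv2.resize(im["top"][250:350,375:485],None,fx=5,fy=5,interpolation=cv2.INTER_CUBIC))
E
```

```text
time_s: 23.7
tool_pos: [0.4749, -0.2749, 0.1085]
tool_rot: [-180.0, 0.0, 4.7]
force: [0.2, 0.4, 0.4]
grip_width: 0.0087
[-0.03958185 -0.00356912  0.00022698]
```

View pics/s14.png

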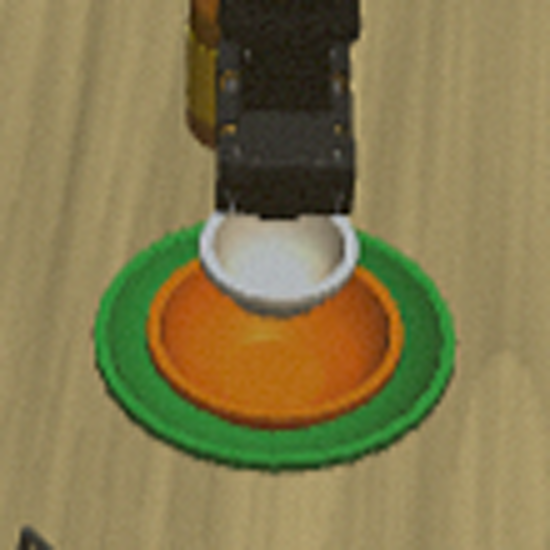

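View pics/t14.png

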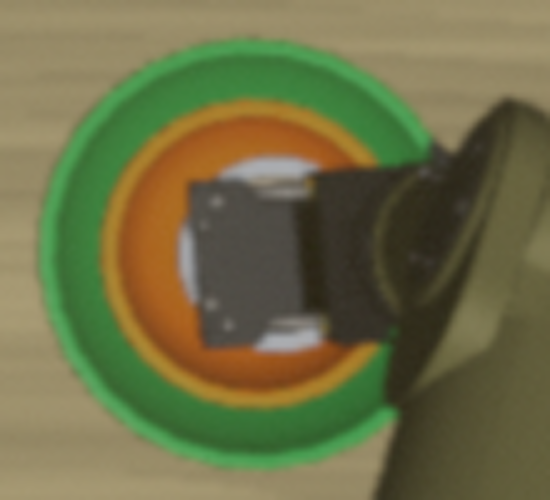

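```bash
python3 -m handwheel '[[0,0,0,0.012,0],[0,0,0,0.025,0],[0,0,0,0.037,0],[0,0,0,0.047,0],[0,0,0,0.054,0],[0,0,0,0.058,0],[0,0,0,0.06,0],[0,0,0,0.06,0],[0,0,0,0.06,0]]' 50;python3 -c "
from cell import *;print(get_obs()['wrist_torque'])"; python3 -m handwheel '[[0,0,0,0.001,0],[0,0,0,0.003,0],[0,0,0,0.004,0],[0,0,0,0.004,0]]';python3 -c "
from cell import *;print(get_obs()['wrist_torque'])"
```

```text
time_s: 24.7
tool_pos: [0.4749, -0.2765, 0.049]
tool_rot: [180.0, -0.0, 4.6]
force: [-0.4, -0.0, -0.5]
grip_width: 0.0085
[-0.04180832  0.02913974 -0.01029701]
time_s: 25.1
tool_pos: [0.4744, -0.2762, 0.0444]
tool_rot: [-180.0, 0.0, 4.6]
force: [-0.3, -0.2, -1.2]
grip_width: 0.0086
[-0.00407329 -0.00224485 -0.03503937]
```

```bash
python3 -m handwheel '[[0,0,0,0.001,0],[0,0,0,0.002,0],[0,0,0,0.003,0],[0,0,0,0.003,0]]';python3 -c "
from cell import *;print(get_obs()['wrist_torque'])"; python3 -m handwheel '[[0,0,0,0.0005,0],[0,0,0,0.001,0],[0,0,0,0.0015,0],[0,0,0,0.0015,0]]';python3 - <<'E'
from cell import *; import cv2
print(get_obs()['wrist_torque'])
im={"top":read_camera("top"),"side":read_camera("side")}
cv2.imwrite("pics/s15.png",cv2.resize(im["side"][150:240,310:420],None,fx=5,fy=5,interpolation=cv2.INTER_CUBIC))
cv2.imwrite("pics/t15.png",cv2.resize(im["top"][250:350,375:485],None,fx=5,fy=5,interpolation=cv2.INTER_CUBIC))
E
```

```text
time_s: 25.5
tool_pos: [0.4744, -0.2762, 0.0413]
tool_rot: [-180.0, 0.0, 4.6]
force: [0.1, -0.0, -0.0]
grip_width: 0.0088
[-0.00675645 -0.02344375 -0.00969722]
time_s: 25.9
tool_pos: [0.4745, -0.2763, 0.04]
tool_rot: [180.0, 0.0, 4.6]
force: [-0.0, 0.0, -1.2]
grip_width: 0.0086
[-0.00712057  0.00041467 -0.02902548]
```

View pics/s15.png

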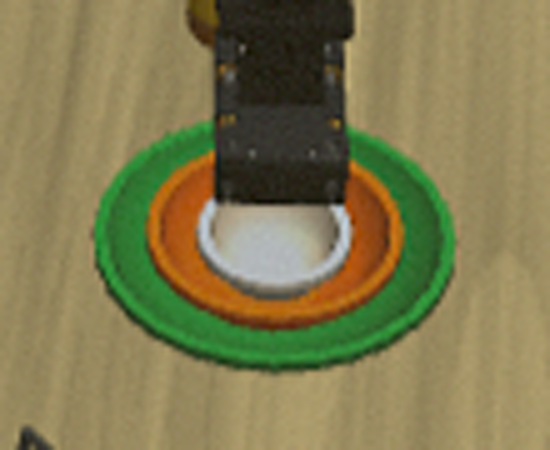

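View pics/t15.png

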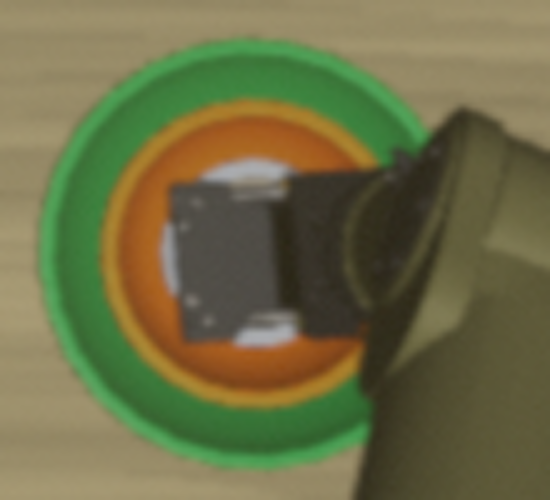

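```bash
python3 -m handwheel '[[0,0,0,0.0005,0],[0,0,0,0.001,0],[0,0,0,0.0015,0],[0,0,0,0.0015,0],[0,0,0,0.0015,0]]';python3 -c "
from cell import *;print(get_obs()['wrist_torque'])"; python3 -m handwheel '[[0,0,0,0.0005,0],[0,0,0,0.001,0],[0,0,0,0.001,0],[0,0,0,0.001,0]]';python3 -c "
from cell import *;print(get_obs()['wrist_torque'])"
```

```text
time_s: 26.5
tool_pos: [0.4747, -0.2769, 0.0389]
tool_rot: [179.9, -0.0, 4.6]
force: [-0.7, -1.7, 2.9]
grip_width: 0.0086
[-0.32682413  0.10183046  0.01466479]
time_s: 26.9
tool_pos: [0.4749, -0.2771, 0.0385]
tool_rot: [179.9, -0.0, 4.6]
force: [-1.0, -2.1, 6.3]
grip_width: 0.0083
[-0.25956987  0.38982946  0.01410164]
```

Seated contact (6 N). Ease up slightly and release.

```bash
python3 -m handwheel '[[0,0,0,-0.0007,0],[0.009,0,0,-0.0007,0],[0.011,0,0,-0.0007,0],[0.013,0,0,-0.0007,0],[0.015,0,0,-0.0007,0],[0.015,0,0,-0.0007,0],[0.015,0,0,-0.0007,0]]' 10; python3 - <<'E'
from cell import *; import cv2
print(get_obs()['wrist_torque'])
im={"side":read_camera("side")}
cv2.imwrite("pics/s16.png",cv2.resize(im["side"][150:240,310:420],None,fx=5,fy=5,interpolation=cv2.INTER_CUBIC))
E
```

```text
time_s: 27.6
tool_pos: [0.4744, -0.2759, 0.0379]
tool_rot: [-180.0, 0.0, 4.6]
force: [0.5, -0.3, -0.7]
grip_width: 0.0147
[ 0.01175709 -0.02232151 -0.0061399 ]
```

View pics/s16.png

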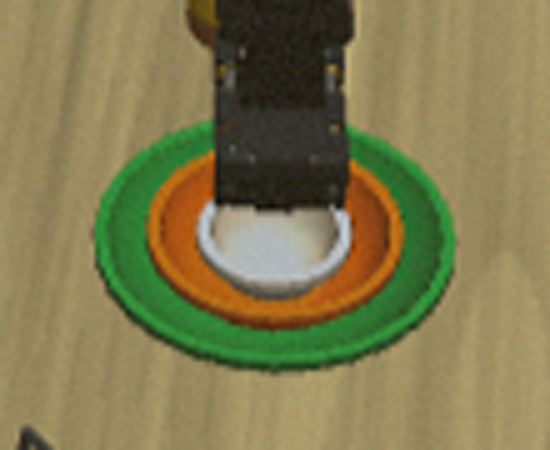

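Nothing pulls on the tool; lift straight up, then move away to a free spot (toward +x/+y, above everything).

```bash
python3 -m handwheel '[[0.015,0,0,-0.008,0],[0.015,0,0,-0.02,0],[0.02,0,0,-0.05,0],[0.03,0,0,-0.1,0],[0.03,0,-0.02,-0.14,0],[0.03,0.0,-0.06,-0.14,0],[0.03,0.0,-0.11,-0.14,0],[0.03,0.0,-0.16,-0.14,0],[0.03,0,-0.21,-0.14,0],[0.03,0,-0.25,-0.14,0],[0.03,0,-0.29,-0.14,0],[0.03,0,-0.32,-0.14,0],[0.03,0,-0.33,-0.14,0],[0.03,0,-0.33,-0.14,0],[0.03,0,-0.33,-0.14,0],[0.03,0,-0.33,-0.14,0]]'; python3 - <<'E'
from cell import *; import cv2
im={"top":read_camera("top"),"side":read_camera("side")}
for n in im: cv2.imwrite(f"pics/{n}17.png",im[n])
a=cv2.resize(im["side"][150:240,310:420],None,fx=4,fy=4,interpolation=cv2.INTER_CUBIC); b=cv2.resize(im["top"][250:350,375:475],(360,360),interpolation=cv2.INTER_CUBIC)
import numpy as np
cv2.imwrite("pics/f17.png",np.hstack([a[:360],b]))
from ring import *
run("g",im,{"top":(425,300),"side":(365,198)},{},(.4705,-.236,.046),[0])
run("o",im,{"top":(427,300),"side":(366,200)},{},(.4705,-.236,.051),[-2,0,2])
run("w",im,{"top":(426,300),"side":(366,198)},{},(.4705,-.236,.048),[-2,0,2])
E
```

```text
time_s: 29.25
tool_pos: [0.4481, 0.0507, 0.1782]
tool_rot: [180.0, 0.0, 4.5]
force: [0.3, 0.6, -0.2]
grip_width: 0.0299
g 0 [ 0.4691 -0.2374  0.0385] -4.3 0.339 {'top': 358, 'side': 108}
o -2 [ 0.4687 -0.2374  0.0411] -9.0 0.485 {'top': 254, 'side': 75}
o 0 [ 0.4689 -0.2374  0.0425] -7.6 0.411 {'top': 254, 'side': 75}
o 2 [ 0.4692 -0.2374  0.0438] -6.0 0.362 {'top': 254, 'side': 75}
w -2 [ 0.4719 -0.2361  0.0548] 19.0 0.574 {'top': 154, 'side': 42}
w 0 [ 0.4718 -0.2363  0.055 ] 18.3 0.571 {'top': 154, 'side': 42}
w 2 [ 0.4717 -0.2365  0.0551] 17.1 0.567 {'top': 154, 'side': 42}
```

View pics/f17.png

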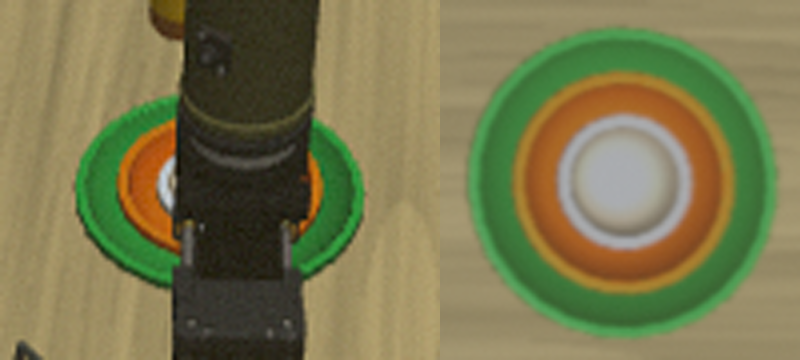

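View pics/top17.png

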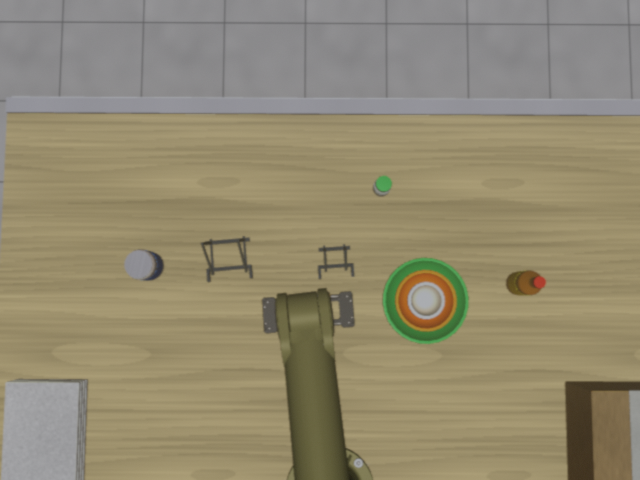

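View pics/side17.png

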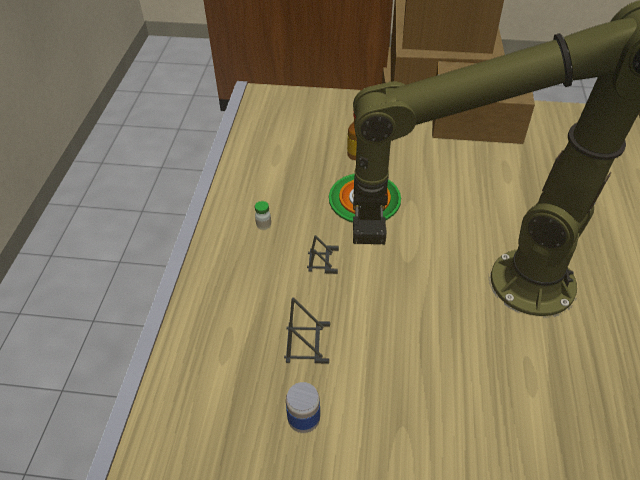

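```bash
python3 -m handwheel '[[0.03,0.04,-0.04,0,0],[0.03,0.08,-0.08,0,0],[0.03,0.1,-0.12,0,0],[0.03,0.1,-0.14,0,0],[0.03,0.1,-0.14,0,0],[0.03,0.1,-0.14,0,0]]'; python3 - <<'E'
from cell import *; import cv2
im={"top":read_camera("top"),"side":read_camera("side")}
cv2.imwrite("pics/s18.png",cv2.resize(im["side"][150:250,310:420],None,fx=5,fy=5,interpolation=cv2.INTER_CUBIC))
from ring import *
run("g",im,{"top":(425,300),"side":(365,198)},{},(.4705,-.236,.046),[0])
run("o",im,{"top":(427,300),"side":(366,200)},{},(.4705,-.236,.051),[-4,0,4])
run("w",im,{"top":(426,300),"side":(366,198)},{},(.4705,-.236,.048),[-4,0,4])
E
```

```text
time_s: 29.95
tool_pos: [0.5362, 0.1998, 0.1776]
tool_rot: [180.0, 0.1, 4.6]
force: [-0.5, -0.4, 0.1]
grip_width: 0.0301
g 0 [ 0.47   -0.2369  0.0431] -1.4 0.718 {'top': 359, 'side': 187}
o -4 [ 0.4709 -0.2358  0.05  ] 7.3 1.06 {'top': 254, 'side': 186}
o 0 [ 0.4699 -0.2365  0.0484] -1.5 0.594 {'top': 254, 'side': 186}
o 4 [ 0.4701 -0.2367  0.0497] -0.2 0.55 {'top': 254, 'side': 186}
w -4 [ 0.4693 -0.2379  0.0433] -9.8 0.904 {'top': 154, 'side': 112}
w 0 [ 0.4706 -0.2375  0.048 ] 2.4 0.74 {'top': 154, 'side': 112}
w 4 [ 0.4706 -0.2377  0.0492] 1.9 0.549 {'top': 154, 'side': 112}
```

View pics/s18.png

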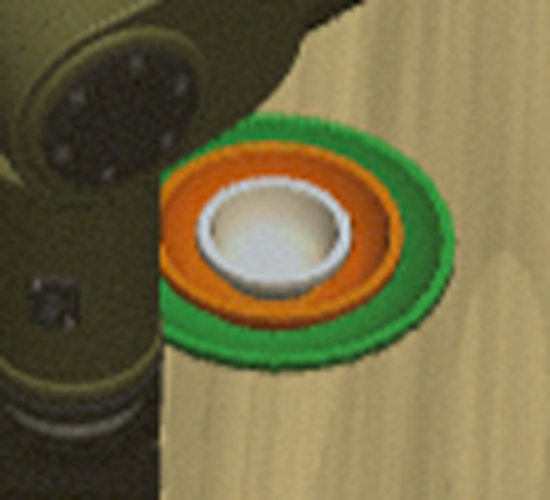

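```bash
python3 -c "
from cell import *; o=get_obs(); print(o['time_s'],o['tool_pos'],o['force']); print(sign_off())"
```

```text
30.05 [0.53656406 0.19803595 0.17783486] [-0.10357625 -0.37159145  0.60851216]
the job is handed in; nothing more can be done
None
```

The three covers are nested on the counter and the job is handed in at 30.05 s of the 72 s allowed. I drew both leaning covers forward with the closed fingers so they fell on their backs. I then carried each by its rim bead, the orange one into the green one and the white one into the orange one, lowering them to light contact before letting go. The contact force was about 11 N for the orange cover and 6 N for the white one.

**Centring:** in the last pictures the three centres agree within about 1 mm, at x = 0.470 and y = -0.237 m.

**Heights:** the rims measure about 48 mm for both the orange and the white cover. They should be 51 mm and 48 mm, and the calibration is good to about 2 mm.

**Surroundings:** the green cover moved by no more than the measuring error. The can, the bottle and the jar look unmoved, and the arm touched nothing at hand-in.

**Checks that disagreed:**
- **Level:** both covers look level in the pictures, but my tilt fits are only good to a few degrees. They slightly favoured about 4° over 0° for the seated covers. The same fit leaned 1–5° the same way for covers standing flat on the counter, so I took this as bias.
- **Carrying the orange cover:** it sagged by roughly 5° and touched down about 4 mm off centre. I corrected the offset before releasing it.

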